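Clear the compound tins, clamp the hemmed-in block, put the tins back

TASK

First move the red, green and yellow tins that hem in the steel block on the plywood board into the grey side tray, standing upright, then seat the block on the two parallels in the blue vise, about midway along the jaws with its long side along them, and slide the jaw shut by its red handle so the block is held against the fixed jaw. Only then put each tin back upright on the very spot where it stood at the start. Never tip a tin over, leave the grey grinding wheel and the wrench alone, and end with everything released.

Things in the scene. Friction and masses are not known exactly. Their poses are not given: they have to be found in the camera images.
- block_mid (a point): Centre of the loose bright-steel block, 32 mm (its x) by 60 mm (its y) by 40 mm high, two dark holes on top, about 0.55 kg. Starts at the board's origin, long side along the board's y, only 8 mm from each tin: no room for a finger. Hold it by its two ends (60 mm apart): the vise jaws press its long sides.
- tin_red_mid (a point): Centre (half-way up) of the loose red tin, an upright cylinder 44 mm in diameter and 75 mm high with a white paper band round it, about 0.18 kg; stands on one of the board's three dark marks, which one changes. Its z points up.
- tin_green_mid (a point): Centre of the green tin, otherwise like the red one.
- tin_yellow_mid (a point): Centre of the yellow tin, otherwise like the red one.
- board: Fixed plywood board, 150 (x) by 210 (y) mm, 6 mm thick, no rim. Origin: underside, below the block's start place. The tins start centred on three dark marks (54 mm wide) at (-46, 0), (0, 60) and (0, -60) mm in its frame. Fingers have room on a tin's sides along the board's x for the two at the block's ends, along y for the one in front.
- tray: Fixed open grey side tray, 250 mm (x) by 100 mm (y) outside, walls 4 mm thick and 22 mm high, floor 4 mm thick. Origin at the centre of its underside. Empty at the start; three tins fit in a row along its x, 75 mm apart.
- vise: Fixed blue vise, 190 by 100 mm, clamps along its x; origin on its underside. Fixed jaw face at x = 46 mm, jaws 100 mm wide (y), 66 mm high. Two aluminium parallels along y at x = 12-22 and 28-38 mm, tops at z = 40 mm. Clamped, the block's centre is at (30, 0, 60) mm, its y along the vise's y. Sliding jaw face at x = -10 mm + joint; its handle: see the joint.
- jaw (a joint): Sliding jaw, m: 0 open (56 mm gap), grows towards the fixed jaw (vise +x), 0.024 when closed on the block; starts 0 to 0.006. Slides against 3 N friction, stays where left, pushes the block along the parallels; 15 N is plenty. Handle: red upright post, 22 mm diameter, free from z = 46 to 92 mm, axis at x = -55 mm + joint, y = 0 in the vise frame.
- wheel: Bystander: grey grinding wheel lying flat, 110 mm in diameter, 20 mm thick, with a 20 mm bore; origin at the centre of its underside. Leave alone.
- wrench: Bystander: steel wrench 170 mm long lying along its x; origin under its middle. Leave alone.
Things that resemble listed ones, but are neither listed nor needed, are in the scene too. Of the things shaped like the vise, the blue one is meant.

How it is judged:
By the outcome, as a careful person would: the job done as asked, in the order asked, and still so for the second after the job is handed in, with the robot touching nothing.
It also fails if it takes over 144 s, if anything falls off the work surface, if the arm or the gripper's body presses on something with over 40 N, if the wrist force passes 120 N, or if a joint passes its speed limit or range.

ROBOT

A 6-joint arm with a two-finger parallel gripper is mounted at the origin on the work surface. World frame = base frame: x ahead of the robot, y to its left, z up, the work surface at z = 0. Lengths are in m, angles in rad, forces in N, time in s.
With the tool pointing down it reaches from about 0.375 to 0.9 m from the base axis. Payload 3.1 kg.
Tool frame: the origin (TCP) lies between the finger pads; the fingertips stand 17 mm ahead of it and the grasp point (between the pads) lies 2 mm behind it (robot.nose_length is the distance from the TCP to the fingertips, in m); z points along the fingers, y is the line along which they close (so a half turn about z gives the same grasp; the last joint's range is limited). The gripper opens to 87 mm and grips with 3 to 60 N. Pads are 19 mm wide; open, the fingers measure 117 mm over their backs; the gripper's body (75 mm by 190 mm) begins 51 mm behind the grasp point.
Start: joints at [-1.524, 0.527, 1.433, -0, 1.181, -0.178], TCP at [0.139, -0.609, 0.24] pointing down, gripper open.
Joint ranges: [-3.08, 3.08], [-0.75, 2.2], [0.22, 2.44], [-1.43, 4.57], [0, 2.65], [-2.85, 2.85]. Speed limits (rad/s): [2.79, 2.79, 3.14, 3.14, 3.14, 3.14].

INTERFACE

Orientations are given as a unit quaternion [x, y, z, w].
In Python, from rig import robot, cams gives the robot as it stands.
- The arm moves only by the shell command python3 -m pendant 'ROWS' [FORCE]. ROWS is JSON, a list of rows, each an object with "jaw": the opening, from 0 (shut) to 1 (fully open); "linear": the shift along the tool's x, y, z in cm, a list of three; "twist": the turn about the tool's z in degrees. A call has 1 to 12 rows; each row shifts and turns the commanded pose from where the row before left it, along the tool's axes as they then stand; what a row does not reach is not made up. A row lasts 1/12 s, in which the tool goes at most 41.7 mm and 7.16 degrees, less where a joint would pass 70% of its speed; a pose out of reach is approached as far as the arm can. A call is refused whole if a number of a shift passes 4.17 or a number of a turn 7.16, either way. A call with a gripper value outside its range is refused whole. The fingers move at their own pace and stop on an object; FORCE is the grip in N (left out, the last holds). Time passes only in rows, so rows that do not move let the fingers close. It gives the time, the measured TCP pose, the force, the opening and the grip force at its end, in the units of the state.
- robot.get_obs(): the state, without advancing time (a new reading comes with each control period).
- cams.camera(name): name is "scene" or "top" or "wrist"; returns a dict with "color" (400x640x3 uint8, blue, green, red), "depth" (400x640 float32, m along the optical axis (not along the pixel's ray), 0 where there is no reading), "fov_y" (degrees; the focal length in pixels is half the picture's height over the tangent of half this angle, whatever the lens; pixels are square), "cx", "cy" (the principal point, pixels), "view" (4x4, takes a point from world to camera coordinates). Camera axes: x right, y down, z forward; pixel columns grow to the right and rows downward; lengths in m; the calibration is good to about 2 mm. A picture is of the moment at which its call begins.
- robot.hand_in(): hands the job in; it is judged then, once.
The state is a dict: "time": time; "q": joint angles; "joint_velocities": joint speeds; "joint_torque": joint torques, N m; "position": TCP position; "tool_rot": TCP orientation; "ft_force": force on the tool from outside, world axes, zero at the start; "moment": the same for the moment, N m; "grip_width": finger opening in m; "grip_force": force on a finger pad.
Only numpy, scipy, OpenCV 4.12 (cv2) and the standard library are available. Lean on these libraries where they do the work, as an engineer would, in place of code of your own. Each camera call takes 0.05 s, during which the arm holds its last target. There are 200 camera calls.

## Working session

There is one attempt and no reset: what is moved stays moved. The work goes in short steps, Python scripts to look and compute and a shell command to move; the robot and the scene stay as the last step left them, time stands still between calls to the robot, and variables do not carry over. Pictures are saved under pics/ and viewed, at most 14 in all, crops included, and the job is handed in when it is done.

```bash
ls; mkdir -p pics
cat > h.py <<'E'
import numpy as np, cv2
from rig import robot, cams
def snap(n):
    c=cams.camera(n); return c
def px2w(c,u,v,z=None):
    f=200/np.tan(np.radians(c["fov_y"])/2)
    r=np.array([(u-c["cx"])/f,(v-c["cy"])/f,1.])
    T=np.linalg.inv(np.array(c["view"]))
    if z is None: d=c["depth"][int(round(v)),int(round(u))]
    else:
        rw=T[:3,:3]@r; d=(z-T[2,3])/rw[2]
    return T[:3,:3]@(r*d)+T[:3,3]
E
python3 - <<'E'
from h import *
import pickle
for n in("top","scene"):
    c=snap(n); pickle.dump(dict(c),open(n+"0.pkl","wb")); cv2.imwrite(f"pics/{n}0.png",c["color"])
    print(n,c["fov_y"],c["cx"],c["cy"],np.linalg.inv(c["view"])[:3].round(3).tolist())
print(robot.get_obs())
E
```

```text
pics
top 42.66613629242048 325.30680205157313 195.9006563652209 [[-0.012, -0.978, 0.206, 0.134], [-1.0, 0.012, -0.0, -0.06], [-0.002, -0.206, -0.979, 1.599]]
scene 51.537723919924126 323.5144792293321 194.86036974152586 [[-0.005, 0.684, -0.729, 1.307], [1.0, -0.005, -0.011, -0.048], [-0.012, -0.729, -0.684, 0.863]]
{'time': 0.1, 'q': array([-1.52447462e+00,  5.28381122e-01,  1.43376474e+00,  2.81723597e-06,
        1.18139316e+00, -1.78512413e-01]), 'joint_velocities': array([-0.00112459, -0.00294859, -0.00408676,  0.00014896, -0.00060698,
        0.00057311]), 'joint_torque': array([ 1.68751544e-04, -4.40984559e+01, -1.77151465e+01,  6.34095026e-02,
        5.33703156e-02, -4.61381546e-05]), 'position': array([ 0.13933315, -0.60863517,  0.23866759]), 'tool_rot': array([ 9.93687444e-01,  1.12179844e-01,  6.55758564e-05, -9.70972143e-04]), 'ft_force': array([ 0.62873041, -0.00602191,  0.26925971]), 'moment': array([ 0.0193983 , -0.02483924, -0.04349546]), 'grip_force': 0.0, 'grip_width': 0.08715395221243133}
```

View pics/top0.png

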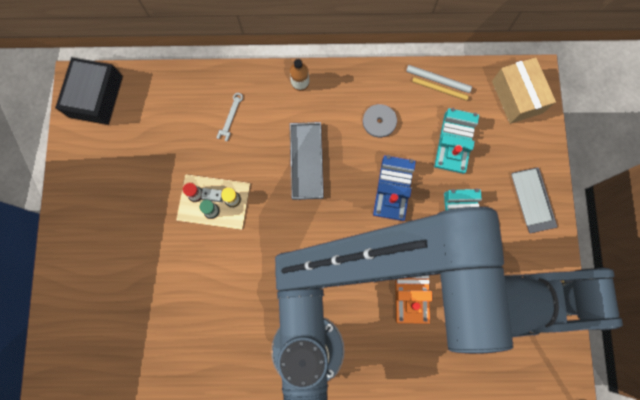

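View pics/scene0.png

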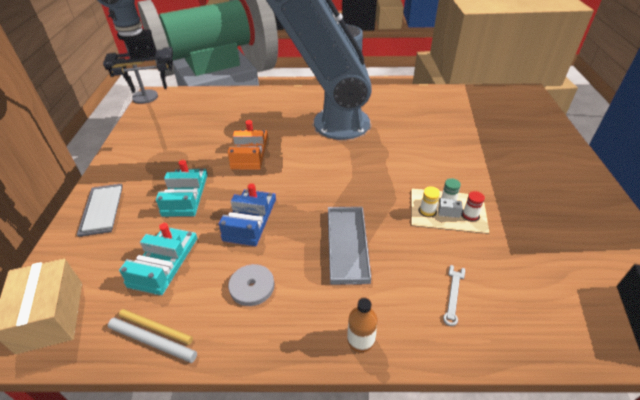

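The top view shows the board near (213,201) with red (191,190), green (208,208) and yellow (229,197) tins. The tray is at (307,161) and the blue vise at (395,188), with its red handle at (395,198). The scene view confirms this.

Run:
```python
from h import *
import pickle
c=pickle.load(open("top0.pkl","rb")); im=c["color"]
a=cv2.resize(im[170:235,170:260],None,fx=4.4,fy=4.4,interpolation=cv2.INTER_CUBIC)
b=cv2.resize(im[150:225,365:425],None,fx=4,fy=4,interpolation=cv2.INTER_CUBIC)
o=np.zeros((600,660,3),np.uint8); o[:a.shape[0],:a.shape[1]]=a; o[:b.shape[0],400:400+b.shape[1]]=b
t=cv2.resize(im[118:208,283:333],None,fx=3,fy=3,interpolation=cv2.INTER_CUBIC); o[310:580,0:150]=t
cv2.imwrite("pics/crop0.png",o)
# world cloud
vv,uu=np.mgrid[0:400,0:640]; f=200/np.tan(np.radians(c["fov_y"])/2); d=c["depth"]
P=np.stack([(uu-c["cx"])/f*d,(vv-c["cy"])/f*d,d],-1); T=np.linalg.inv(c["view"]); W=P@T[:3,:3].T+T[:3,3]
np.save("W0.npy",W)
def reg(u0,u1,v0,v1,z0,z1): 
    p=W[v0:v1,u0:u1].reshape(-1,3); return p[(p[:,2]>z0)&(p[:,2]<z1)]
q=reg(170,260,170,235,.072,.09)
_,l,ce=cv2.kmeans(q[:,:2].astype(np.float32),3,None,(3,50,1e-5),5,cv2.KMEANS_PP_CENTERS)
for k in range(3):
    qq=q[l[:,0]==k]; (x,r)=cv2.minEnclosingCircle(qq[:,:2].astype(np.float32)); print("tin",qq.mean(0),len(qq),x,r)
for n,r in dict(board=(170,260,170,235,.003,.02),tray=(283,333,118,208,.003,.04),vise=(365,425,150,225,.02,.11)).items():
    q=reg(*r); print(n,len(q),cv2.minAreaRect(q[:,:2].astype(np.float32)))
for z0,z1 in((.055,.075),(.085,.11),(.035,.045)):
    q=reg(365,425,150,225,z0,z1); print(z0,len(q),q.mean(0),cv2.minAreaRect(q[:,:2].astype(np.float32)))
# holes
```

```text
tin [0.48093824 0.35180317 0.080921  ] 166 (0.4815431237220764, 0.35223516821861267) 0.02324814163148403
tin [0.42679088 0.29987204 0.08092516] 165 (0.4261576533317566, 0.2991974651813507) 0.02323783002793789
tin [0.46319836 0.23335065 0.07976009] 166 (0.464028000831604, 0.23254959285259247) 0.0225350521504879
board 2296 ((0.45570480823516846, 0.29378199577331543), (0.2920878529548645, 0.20788945257663727), 89.3328628540039)
tray 2030 ((0.582672655582428, -0.002927131950855255), (0.16092422604560852, 0.29971379041671753), 89.16848754882812)
vise 1910 ((0.48760297894477844, -0.27513518929481506), (0.10051232576370239, 0.18841971457004547), 78.69062805175781)
0.055 709 [ 0.51874577 -0.28117304  0.06544318] ((0.5085366368293762, -0.27941131591796875), (0.10033657401800156, 0.14568817615509033), 78.69062805175781)
0.085 40 [ 0.44661398 -0.2670017   0.09172037] ((0.446926474571228, -0.2672189474105835), (0.01870926097035408, 0.01965373195707798), 84.0256118774414)
0.035 277 [ 0.5104575  -0.2783742   0.04001721] ((0.48645931482315063, -0.27381372451782227), (0.09777634590864182, 0.15814946591854095), 78.90567779541016)
```

View pics/crop0.png

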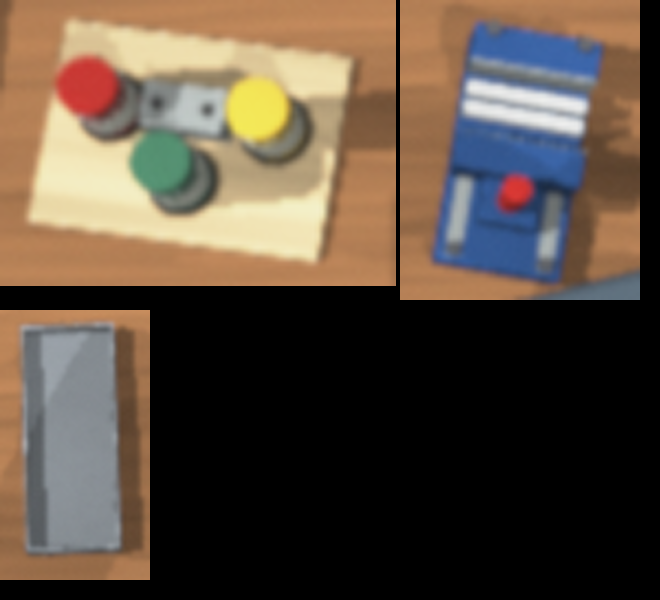

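The enlarged crops show the tin layout clearly: red at the left end, yellow at the right end, green in front. The white parallels and the red handle also stand out. I'll refine the vise, tray and cross-camera estimates next.

Run:
```python
from h import *
import pickle
def cloud(n):
    c=pickle.load(open(n+"0.pkl","rb")); vv,uu=np.mgrid[0:400,0:640]; f=200/np.tan(np.radians(c["fov_y"])/2); d=c["depth"]
    P=np.stack([(uu-c["cx"])/f*d,(vv-c["cy"])/f*d,d],-1); T=np.linalg.inv(c["view"]); W=P@T[:3,:3].T+T[:3,3]
    return W[d>0],c["color"][d>0]
for n in("top","scene"):
    W,C=cloud(n); print(n)
    def box(x0,x1,y0,y1,z0,z1): return W[(W[:,0]>x0)&(W[:,0]<x1)&(W[:,1]>y0)&(W[:,1]<y1)&(W[:,2]>z0)&(W[:,2]<z1)]
    for k,(x,y) in dict(red=(.481,.352),green=(.427,.3),yellow=(.463,.233)).items():
        q=box(x-.03,x+.03,y-.03,y+.03,.075,.09); print(k,len(q),q.mean(0).round(4),np.array(cv2.minEnclosingCircle(q[:,:2].astype(np.float32))[0]).round(4))
    q=box(.44,.5,.26,.325,.038,.055); print("block",len(q),q.mean(0).round(4),cv2.minAreaRect(q[:,:2].astype(np.float32)))
    q=box(.5,.7,-.16,.16,.015,.03); print("tray",len(q),q.mean(0).round(4),cv2.minAreaRect(q[:,:2].astype(np.float32)))
    q=box(.5,.7,-.16,.16,.012,.03); print("tray",np.percentile(q,[1,99],0).round(3).tolist())
    q=box(.42,.48,-.3,-.23,.08,.1); print("handle",len(q),q.mean(0).round(4))
    a=-np.radians(11.3); ex=np.array([np.cos(a),np.sin(a)]); ey=np.array([-ex[1],ex[0]]); h=np.array([.4468,-.2671])
    q=box(.3,.7,-.4,-.15,-.01,.12); r=q[:,:2]-h; s=r@ex; t=r@ey
    print("t extents",np.percentile(t[(q[:,2]>.06)&(s>.02)],[1,99]))
    m=(abs(t)<.04)&(s>.0)&(s<.16); 
    for b in np.arange(.01,.15,.003):
        k=m&(s>=b)&(s<b+.003); 
        if k.sum(): print(f"{b*1e3:.0f}:{k.sum()},{np.median(q[k,2])*1e3:.0f}",end=" ")
    print()
```

```text
top
red 154 [0.4811 0.352  0.0815] [0.4802 0.353 ]
green 156 [0.4271 0.3001 0.0813] [0.4262 0.2992]
yellow 153 [0.4637 0.2337 0.0803] [0.464  0.2325]
block 200 [0.4724 0.2932 0.0458] ((0.4725218713283539, 0.29314175248146057), (0.06095216050744057, 0.03355446457862854), 83.3916015625)
tray 160 [0.5958 0.0041 0.0217] ((0.600389838218689, -0.0002588629722595215), (0.20039474964141846, 0.09987202286720276), 1.2825685739517212)
tray [[0.501, -0.051, 0.012], [0.699, 0.052, 0.029]]
handle 42 [ 0.4463 -0.2669  0.0908]
t extents [-0.04912482  0.04907713]
10:17,27 13:44,47 16:48,60 19:23,67 22:28,67 25:22,66 28:27,66 31:24,66 34:22,67 37:28,66 40:24,66 43:18,65 46:2,62 52:1,31 55:15,27 58:23,24 61:24,24 64:52,31 67:24,40 70:28,40 73:21,39 76:1,30 79:40,35 82:30,39 85:21,41 88:25,40 91:7,37 94:5,29 97:82,42 100:56,59 103:27,65 106:26,66 109:26,66 112:25,66 115:22,65 118:22,67 121:29,67 124:20,67 127:22,65 130:21,66 133:5,64 
scene
red 167 [0.4849 0.354  0.0824] [0.4816 0.3555]
green 153 [0.4302 0.3022 0.0825] [0.4271 0.3036]
yellow 160 [0.4672 0.2359 0.0824] [0.4646 0.2355]
block 284 [0.4708 0.2961 0.0468] ((0.4649031460285187, 0.2966502010822296), (0.0607091449201107, 0.05377577617764473), 83.22250366210938)
tray 200 [0.6062 0.0061 0.023 ] ((0.6013732552528381, 0.0027276091277599335), (0.1973217874765396, 0.10067044198513031), 1.1600760221481323)
tray [[0.503, -0.049, 0.013], [0.699, 0.053, 0.027]]
handle 58 [ 0.4491 -0.2632  0.0903]
t extents [-0.04617311  0.05207002]
13:13,67 16:25,67 19:18,68 22:18,68 25:21,68 28:22,68 31:26,68 34:18,67 37:38,67 40:194,47 43:104,45 46:21,27 49:2,30 52:1,32 61:10,42 64:22,42 67:23,42 70:23,42 73:12,43 94:9,66 97:18,67 100:24,68 103:21,67 106:25,68 109:25,68 112:25,68 115:20,68 118:23,68 121:20,69 124:33,69 127:123,53 130:217,46 133:149,17 136:64,11 139:28,3 142:26,2 145:25,2 148:27,2
```

```bash
cat >> h.py <<'E'
def cloud(c):
    vv,uu=np.mgrid[0:400,0:640]; f=200/np.tan(np.radians(c["fov_y"])/2); d=c["depth"]
    P=np.stack([(uu-c["cx"])/f*d,(vv-c["cy"])/f*d,d],-1); T=np.linalg.inv(c["view"]); W=P@T[:3,:3].T+T[:3,3]
    return W[d>0],c["color"][d>0]
def box(W,x0,x1,y0,y1,z0,z1): return W[(W[:,0]>x0)&(W[:,0]<x1)&(W[:,1]>y0)&(W[:,1]<y1)&(W[:,2]>z0)&(W[:,2]<z1)]
def yaw(q): return np.degrees(2*np.arctan2(q[1],q[0]))
def to(x,y,z,psi=None):
    o=robot.get_obs(); p=o["position"]; y0=yaw(o["tool_rot"]); d=np.array([x,y,z])-p
    tw=0 if psi is None else -((psi-y0+180)%360-180)
    def tl(a):
        a=np.radians(a); return (100*np.array([d[0]*np.cos(a)+d[1]*np.sin(a), d[0]*np.sin(a)-d[1]*np.cos(a), -d[2]])).round(2)
    print("t",round(o["time"],2),"pos",p.round(4),"yaw",round(y0,2),"| before twist cm",tl(y0),"| twist",round(tw,2),"| after twist cm",tl(y0-tw), "q6",o["q"][5].round(2))
E
cat > r.sh <<'E'
E
python3 - <<'E'
from h import *
import pickle
for n in("top","scene"):
    W,C=cloud(pickle.load(open(n+"0.pkl","rb")))
    q=box(W,.42,.8,-.1,.1,.012,.03); print(cv2.minAreaRect(q[:,:2].astype(np.float32)),np.percentile(q,[1,99],0).round(3).tolist())
E
python3 -m pendant '[{"jaw":1,"linear":[3.0,-1.53,-0.5],"twist":0},{"jaw":1,"linear":[3.0,-1.53,-0.5],"twist":0},{"jaw":1,"linear":[3.0,-1.53,-0.5],"twist":0},{"jaw":1,"linear":[3.0,-1.53,-0.5],"twist":0},{"jaw":1,"linear":[3.0,-1.53,-0.5],"twist":0},{"jaw":1,"linear":[3.0,-1.53,-0.5],"twist":0},{"jaw":1,"linear":[3.0,-1.53,-0.5],"twist":0},{"jaw":1,"linear":[3.0,-1.53,-0.5],"twist":0},{"jaw":1,"linear":[3.0,-1.53,-0.5],"twist":0},{"jaw":1,"linear":[3.0,-1.53,-0.5],"twist":0},{"jaw":1,"linear":[3.0,-1.53,-0.5],"twist":0},{"jaw":1,"linear":[3.0,-1.53,-0.5],"twist":0}]'
python3 -c "
from h import *
to(.45,.29,.3,81.5)"
```

```text
((0.5748780369758606, 0.008314520120620728), (0.1350698322057724, 0.2824942469596863), 86.77497863769531) [[0.461, -0.051, 0.012], [0.713, 0.051, 0.029]]
((0.584976851940155, 0.0023955851793289185), (0.25738081336021423, 0.10067044198513031), 1.1600760221481323) [[0.46, -0.049, 0.012], [0.713, 0.053, 0.027]]
time: 1.1
position: [0.4502, -0.3485, 0.2994]
tool_rot: [0.994, 0.112, -0.0, -0.0]
ft_force: [0.6, -0.8, 0.3]
grip_width: 0.0867
grip_force: 0.0
t 1.1 pos [ 0.4502 -0.3485  0.2994] yaw 12.88 | before twist cm [ 1.421e+01 -6.225e+01 -6.000e-02] | twist -68.62 | after twist cm [ 6.314e+01 -9.460e+00 -6.000e-02] q6 0.49
```

```bash
python3 -m pendant '[{"jaw":1,"linear":[0.9,-3.9,0],"twist":0},{"jaw":1,"linear":[0.9,-3.9,0],"twist":0},{"jaw":1,"linear":[0.9,-3.9,0],"twist":0},{"jaw":1,"linear":[0.9,-3.9,0],"twist":0},{"jaw":1,"linear":[0.9,-3.9,0],"twist":0},{"jaw":1,"linear":[0.9,-3.9,0],"twist":0},{"jaw":1,"linear":[0.9,-3.9,0],"twist":0},{"jaw":1,"linear":[0.9,-3.9,0],"twist":0}]'
python3 -m pendant '[{"jaw":1,"linear":[0.9,-3.9,0],"twist":0},{"jaw":1,"linear":[0.9,-3.9,0],"twist":0},{"jaw":1,"linear":[0.9,-3.9,0],"twist":0},{"jaw":1,"linear":[0.9,-3.9,0],"twist":0},{"jaw":1,"linear":[0.9,-3.9,0],"twist":0},{"jaw":1,"linear":[0.9,-3.9,0],"twist":0},{"jaw":1,"linear":[0.9,-3.9,0],"twist":0},{"jaw":1,"linear":[0.9,-3.9,0],"twist":0}]'
python3 -m pendant '[{"jaw":1,"linear":[0,0,0],"twist":-6.86},{"jaw":1,"linear":[0,0,0],"twist":-6.86},{"jaw":1,"linear":[0,0,0],"twist":-6.86},{"jaw":1,"linear":[0,0,0],"twist":-6.86},{"jaw":1,"linear":[0,0,0],"twist":-6.86},{"jaw":1,"linear":[0,0,0],"twist":-6.86},{"jaw":1,"linear":[0,0,0],"twist":-6.86},{"jaw":1,"linear":[0,0,0],"twist":-6.86},{"jaw":1,"linear":[0,0,0],"twist":-6.86},{"jaw":1,"linear":[0,0,0],"twist":-6.86}]'
python3 - <<'E'
from h import *
import pickle
to(.4815,.3525,.3,81.5)
c=snap("wrist"); pickle.dump(dict(c),open("wrist0.pkl","wb")); cv2.imwrite("pics/w0.png",c["color"])
print(np.linalg.inv(c["view"])[:3].round(3).tolist())
W,C=cloud(c)
for k,(x,y) in dict(red=(.481,.352),green=(.427,.3),yellow=(.463,.233)).items():
    q=box(W,x-.035,x+.035,y-.035,y+.035,.074,.09); print(k,len(q),q.mean(0).round(4) if len(q) else '')
q=box(W,.44,.5,.26,.325,.038,.055); print("block",len(q),q.mean(0).round(4),cv2.minAreaRect(q[:,:2].astype(np.float32)))
E
```

```text
time: 1.77
position: [0.4493, -0.0279, 0.2994]
tool_rot: [0.994, 0.112, -0.0, -0.0]
ft_force: [0.5, -0.5, -0.0]
grip_width: 0.087
grip_force: 0.0
time: 2.43
position: [0.4499, 0.2924, 0.2992]
tool_rot: [0.994, 0.112, -0.0, 0.0]
ft_force: [1.4, -0.4, -0.0]
grip_width: 0.0868
grip_force: 0.0
time: 3.27
position: [0.4503, 0.2903, 0.2991]
tool_rot: [0.756, 0.655, -0.001, -0.0]
ft_force: [-0.4, -0.0, 1.1]
grip_width: 0.0871
grip_force: 0.0
t 3.27 pos [0.4503 0.2903 0.2991] yaw 81.82 | before twist cm [ 6.61  2.21 -0.09] | twist 0.32 | after twist cm [ 6.62  2.17 -0.09] q6 0.51
[[0.99, -0.136, -0.045, 0.462], [-0.143, -0.944, -0.298, 0.373], [-0.002, 0.301, -0.954, 0.444]]
red 1028 [0.4817 0.3546 0.0806]
green 903 [0.4277 0.3028 0.0806]
yellow 798 [0.4638 0.237  0.0805]
block 983 [0.4724 0.296  0.0457] ((0.4632212817668915, 0.2962374687194824), (0.05946296453475952, 0.05096006393432617), 83.5728759765625)
```

View pics/w0.png

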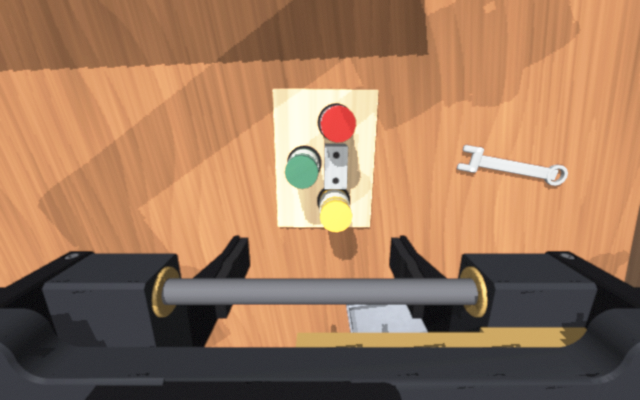

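The wrist view shows red (337,124), green (302,170), yellow (336,213) and the block (336,167), clear of everything else. The cameras agree within about 3 mm, so I'll average them and pick up red.

```bash
python3 -m pendant '[{"jaw":1,"linear":[3.35,1.1,0],"twist":0.3},{"jaw":1,"linear":[3.35,1.1,0],"twist":0},{"jaw":1,"linear":[0,0,3.2],"twist":0},{"jaw":1,"linear":[0,0,3.2],"twist":0},{"jaw":1,"linear":[0,0,3.2],"twist":0},{"jaw":1,"linear":[0,0,3.2],"twist":0},{"jaw":1,"linear":[0,0,3.2],"twist":0},{"jaw":1,"linear":[0,0,0],"twist":0}]'
python3 -c "
from h import *
to(.4815,.3535,.053,81.5)"
```

```text
time: 3.98
position: [0.478, 0.351, 0.133]
tool_rot: [0.76, 0.65, -0.007, -0.002]
ft_force: [-1.1, -0.3, -0.7]
grip_width: 0.0867
grip_force: 0.0
t 3.98 pos [0.478 0.351 0.133] yaw 81.05 | before twist cm [0.3  0.31 8.  ] | twist -0.45 | after twist cm [0.3  0.31 8.  ] q6 0.6
```

```bash
python3 -m pendant '[{"jaw":1,"linear":[0,0,0],"twist":0},{"jaw":1,"linear":[0,0,0],"twist":0}]'
python3 -c "
from h import *
to(.4815,.3535,.053,81.5)"
```

```text
time: 4.15
position: [0.4835, 0.3538, 0.1408]
tool_rot: [0.76, 0.65, 0.001, 0.0]
ft_force: [-0.1, 0.5, 0.2]
grip_width: 0.0869
grip_force: 0.0
t 4.15 pos [0.4835 0.3538 0.1408] yaw 81.12 | before twist cm [-0.06 -0.19  8.78] | twist -0.38 | after twist cm [-0.06 -0.19  8.78] q6 0.6
```

```bash
python3 -m pendant '[{"jaw":1,"linear":[0,-0.19,1.8],"twist":-0.4},{"jaw":1,"linear":[0,0,2.0],"twist":0},{"jaw":1,"linear":[0,0,2.0],"twist":0},{"jaw":1,"linear":[0,0,1.8],"twist":0},{"jaw":1,"linear":[0,0,1.2],"twist":0},{"jaw":1,"linear":[0,0,0],"twist":0},{"jaw":1,"linear":[0,0,0],"twist":0},{"jaw":1,"linear":[0,0,0],"twist":0}]'
python3 -c "
from h import *
to(.4815,.3535,.053,81.5)"
```

```text
time: 4.82
position: [0.4819, 0.3542, 0.0533]
tool_rot: [0.757, 0.653, 0.002, 0.0]
ft_force: [0.3, 0.2, 0.3]
grip_width: 0.0872
grip_force: 0.0
t 4.82 pos [0.4819 0.3542 0.0533] yaw 81.57 | before twist cm [-0.08 -0.03  0.03] | twist 0.07 | after twist cm [-0.08 -0.03  0.03] q6 0.59
```

```bash
python3 -m pendant '[{"jaw":0,"linear":[0,0,0],"twist":0},{"jaw":0,"linear":[0,0,0],"twist":0},{"jaw":0,"linear":[0,0,0],"twist":0},{"jaw":0,"linear":[0,0,0],"twist":0},{"jaw":0,"linear":[0,0,0],"twist":0},{"jaw":0,"linear":[0,0,0],"twist":0},{"jaw":0,"linear":[0,0,0],"twist":0},{"jaw":0,"linear":[0,0,0],"twist":0}]' 15
python3 -c "
from h import *
to(.4815,.3535,.2,81.5)"
```

```text
time: 5.48
position: [0.4811, 0.3537, 0.0516]
tool_rot: [0.757, 0.653, 0.0, 0.0]
ft_force: [1.0, 0.3, 0.4]
grip_width: 0.0436
grip_force: 15.0
t 5.48 pos [0.4811 0.3537 0.0516] yaw 81.59 | before twist cm [-1.000e-02  4.000e-02 -1.484e+01] | twist 0.09 | after twist cm [-1.000e-02  4.000e-02 -1.484e+01] q6 0.59
```

```bash
python3 -m pendant '[{"jaw":0,"linear":[0,0,-1.5],"twist":0},{"jaw":0,"linear":[0,0,-3],"twist":0},{"jaw":0,"linear":[0,0,-4],"twist":0},{"jaw":0,"linear":[0,0,-4],"twist":0},{"jaw":0,"linear":[0,0,-2.3],"twist":0},{"jaw":0,"linear":[0,0,0],"twist":0}]'
python3 -m pendant '[{"jaw":0,"linear":[-1.6,1.15,0],"twist":0},{"jaw":0,"linear":[-2.9,2.07,0],"twist":0},{"jaw":0,"linear":[-2.9,2.07,0],"twist":0},{"jaw":0,"linear":[-2.9,2.07,0],"twist":0},{"jaw":0,"linear":[-2.9,2.07,0],"twist":0},{"jaw":0,"linear":[-2.9,2.07,0],"twist":0},{"jaw":0,"linear":[-2.9,2.07,0],"twist":0},{"jaw":0,"linear":[-2.9,2.07,0],"twist":0},{"jaw":0,"linear":[-2.9,2.07,0],"twist":0},{"jaw":0,"linear":[-2.9,2.07,0],"twist":0},{"jaw":0,"linear":[-2.9,2.07,0],"twist":0},{"jaw":0,"linear":[-1.5,1.08,0],"twist":0}]'
python3 -m pendant '[{"jaw":0,"linear":[0,0,0],"twist":0},{"jaw":0,"linear":[0,0,0],"twist":0},{"jaw":0,"linear":[0,0,0],"twist":0}]'
python3 -c "
from h import *
to(.661,.0025,.051,81.5)"
```

```text
time: 5.98
position: [0.4837, 0.3553, 0.2054]
tool_rot: [0.757, 0.653, 0.006, 0.001]
ft_force: [1.2, 0.8, -1.0]
grip_width: 0.0436
grip_force: 15.0
time: 6.98
position: [0.6614, -0.0017, 0.1976]
tool_rot: [0.758, 0.652, -0.001, 0.0]
ft_force: [0.1, 0.8, -1.8]
grip_width: 0.0432
grip_force: 15.0
time: 7.23
position: [0.659, 0.0036, 0.1982]
tool_rot: [0.757, 0.653, -0.001, -0.002]
ft_force: [0.1, -0.1, -1.7]
grip_width: 0.0437
grip_force: 15.0
t 7.23 pos [0.659  0.0036 0.1982] yaw 81.59 | before twist cm [-0.08  0.22 14.72] | twist 0.09 | after twist cm [-0.08  0.22 14.72] q6 -0.02
```

```bash
python3 -m pendant '[{"jaw":0,"linear":[-0.08,0.15,1.5],"twist":0},{"jaw":0,"linear":[0,0,3],"twist":0},{"jaw":0,"linear":[0,0,3],"twist":0},{"jaw":0,"linear":[0,0,3],"twist":0},{"jaw":0,"linear":[0,0,2],"twist":0},{"jaw":0,"linear":[0,0,1],"twist":0},{"jaw":0,"linear":[0,0,0],"twist":0},{"jaw":0,"linear":[0,0,0],"twist":0},{"jaw":0,"linear":[0,0,0.5],"twist":0},{"jaw":0,"linear":[0,0,0.3],"twist":0},{"jaw":0,"linear":[0,0,0.3],"twist":0},{"jaw":0,"linear":[0,0,0],"twist":0}]'
python3 -m pendant '[{"jaw":0,"linear":[0,0,0],"twist":0},{"jaw":0,"linear":[0,0,0],"twist":0}]'
python3 -c "
from h import *
to(.661,.0025,.05,81.5)"
```

```text
time: 8.23
position: [0.6618, 0.0014, 0.0538]
tool_rot: [0.757, 0.653, 0.0, 0.0]
ft_force: [-0.5, 0.4, -1.4]
grip_width: 0.0437
grip_force: 15.0
time: 8.4
position: [0.662, 0.0013, 0.0539]
tool_rot: [0.757, 0.653, 0.0, 0.0]
ft_force: [0.4, 0.2, -1.2]
grip_width: 0.0436
grip_force: 15.0
t 8.4 pos [0.662  0.0013 0.0539] yaw 81.57 | before twist cm [ 0.1  -0.12  0.39] | twist 0.07 | after twist cm [ 0.1  -0.12  0.39] q6 -0.02
```

```bash
python3 -m pendant '[{"jaw":0,"linear":[0,0,0.2],"twist":0},{"jaw":0,"linear":[0,0,0.15],"twist":0},{"jaw":0,"linear":[0,0,0],"twist":0},{"jaw":0,"linear":[0,0,0],"twist":0}]'
python3 -m pendant '[{"jaw":0,"linear":[0,0,0.1],"twist":0},{"jaw":0,"linear":[0,0,0],"twist":0},{"jaw":0,"linear":[0,0,0],"twist":0}]'
```

```text
time: 8.73
position: [0.6616, 0.0015, 0.0498]
tool_rot: [0.757, 0.653, -0.0, -0.0]
ft_force: [-0.3, 0.3, -1.0]
grip_width: 0.0434
grip_force: 15.0
time: 8.98
position: [0.6619, 0.0014, 0.0496]
tool_rot: [0.757, 0.653, 0.0, 0.0]
ft_force: [-0.9, 0.5, 2.5]
grip_width: 0.044
grip_force: 15.0
```

```bash
python3 -m pendant '[{"jaw":1,"linear":[0,0,0],"twist":0},{"jaw":1,"linear":[0,0,0],"twist":0},{"jaw":1,"linear":[0,0,0],"twist":0},{"jaw":1,"linear":[0,0,0],"twist":0},{"jaw":1,"linear":[0,0,-1.5],"twist":0},{"jaw":1,"linear":[0,0,-3],"twist":0},{"jaw":1,"linear":[0,0,-4],"twist":0},{"jaw":1,"linear":[0,0,-4],"twist":0},{"jaw":1,"linear":[0,0,-2],"twist":0},{"jaw":1,"linear":[0,0,0],"twist":0}]'
python3 -m pendant '[{"jaw":1,"linear":[1.2,-1.4,0],"twist":0},{"jaw":1,"linear":[2.2,-2.5,0],"twist":0},{"jaw":1,"linear":[2.2,-2.5,0],"twist":0},{"jaw":1,"linear":[2.2,-2.5,0],"twist":0},{"jaw":1,"linear":[2.2,-2.5,0],"twist":0},{"jaw":1,"linear":[2.2,-2.5,0],"twist":0},{"jaw":1,"linear":[2.2,-2.5,0],"twist":0},{"jaw":1,"linear":[2.2,-2.5,0],"twist":0},{"jaw":1,"linear":[2.2,-2.5,0],"twist":0},{"jaw":1,"linear":[1.4,-1.6,0],"twist":0},{"jaw":1,"linear":[0,0,0],"twist":0},{"jaw":1,"linear":[0,0,0],"twist":0}]'
python3 - <<'E'
from h import *
to(.464,.2355,.053,81.5)
import pickle
c=snap("top"); pickle.dump(dict(c),open("top1.pkl","wb")); W,C=cloud(c)
q=box(W,.62,.7,-.04,.04,.07,.09); print("top red",len(q),q.mean(0).round(4))
c=snap("scene"); W,C=cloud(c)
q=box(W,.62,.7,-.04,.04,.07,.09); print("scene red",len(q),q.mean(0).round(4),np.ptp(q,0))
c=snap("wrist"); W,C=cloud(c)
for k,(x,y) in dict(green=(.427,.3),yellow=(.463,.233)).items():
    q=box(W,x-.035,x+.035,y-.035,y+.035,.074,.09); print("w",k,len(q),q.mean(0).round(4) if len(q) else '')
E
```

```text
time: 9.82
position: [0.6656, 0.001, 0.2007]
tool_rot: [0.757, 0.653, 0.004, 0.005]
ft_force: [0.8, -0.3, 0.7]
grip_width: 0.0861
grip_force: 0.0
time: 10.82
position: [0.4626, 0.2356, 0.1933]
tool_rot: [0.756, 0.654, -0.001, -0.0]
ft_force: [0.1, 0.6, -0.1]
grip_width: 0.0871
grip_force: 0.0
t 10.82 pos [0.4626 0.2356 0.1933] yaw 81.74 | before twist cm [1.000e-02 1.300e-01 1.403e+01] | twist 0.24 | after twist cm [1.000e-02 1.300e-01 1.403e+01] q6 0.4
top red 154 [0.6599 0.0013 0.0788]
scene red 236 [0.6638 0.0034 0.0796] [0.04428778 0.04151329 0.01374448]
w green 1975 [0.428  0.3025 0.0806]
w yellow 1635 [0.4641 0.237  0.0805]
```

```bash
python3 -m pendant '[{"jaw":1,"linear":[0.04,0.17,1.5],"twist":0.2},{"jaw":1,"linear":[0,0,3],"twist":0},{"jaw":1,"linear":[0,0,3],"twist":0},{"jaw":1,"linear":[0,0,3],"twist":0},{"jaw":1,"linear":[0,0,2],"twist":0},{"jaw":1,"linear":[0,0,1.5],"twist":0},{"jaw":1,"linear":[0,0,0],"twist":0},{"jaw":1,"linear":[0,0,0],"twist":0},{"jaw":1,"linear":[0,0,0],"twist":0}]'
python3 -m pendant '[{"jaw":0,"linear":[0,0,0],"twist":0},{"jaw":0,"linear":[0,0,0],"twist":0},{"jaw":0,"linear":[0,0,0],"twist":0},{"jaw":0,"linear":[0,0,0],"twist":0},{"jaw":0,"linear":[0,0,0],"twist":0},{"jaw":0,"linear":[0,0,0],"twist":0},{"jaw":0,"linear":[0,0,0],"twist":0}]' 15
python3 -c "
from h import *
to(.4645,.236,.2,81.5)"
```

```text
time: 11.72
position: [0.4668, 0.2347, 0.0546]
tool_rot: [0.759, 0.652, 0.001, 0.0]
ft_force: [-1.3, 0.1, -0.6]
grip_width: 0.087
grip_force: 0.0
time: 12.3
position: [0.4656, 0.2352, 0.0542]
tool_rot: [0.758, 0.652, 0.0, 0.0]
ft_force: [0.2, -0.6, 0.2]
grip_width: 0.048
grip_force: 0.0
t 12.3 pos [0.4656 0.2352 0.0542] yaw 81.39 | before twist cm [  0.06  -0.12 -14.58] | twist -0.11 | after twist cm [  0.06  -0.12 -14.58] q6 0.4
```

```bash
python3 -m pendant '[{"jaw":0,"linear":[0,0,0],"twist":0},{"jaw":0,"linear":[0,0,0],"twist":0},{"jaw":0,"linear":[0,0,0],"twist":0}]'
python3 -m pendant '[{"jaw":0,"linear":[0,0,-1.5],"twist":0},{"jaw":0,"linear":[0,0,-3],"twist":0},{"jaw":0,"linear":[0,0,-4],"twist":0},{"jaw":0,"linear":[0,0,-4],"twist":0},{"jaw":0,"linear":[0,0,-2],"twist":0},{"jaw":0,"linear":[0,0,0],"twist":0}]'
python3 -m pendant '[{"jaw":0,"linear":[-1.6,0.57,0],"twist":0},{"jaw":0,"linear":[-2.8,1,0],"twist":0},{"jaw":0,"linear":[-2.8,1,0],"twist":0},{"jaw":0,"linear":[-2.8,1,0],"twist":0},{"jaw":0,"linear":[-2.8,1,0],"twist":0},{"jaw":0,"linear":[-2.8,1,0],"twist":0},{"jaw":0,"linear":[-2.8,1,0],"twist":0},{"jaw":0,"linear":[-2.8,1,0],"twist":0},{"jaw":0,"linear":[-1.35,0.5,0],"twist":0},{"jaw":0,"linear":[0,0,0],"twist":0},{"jaw":0,"linear":[0,0,0],"twist":0},{"jaw":0,"linear":[0,0,0],"twist":0}]'
python3 -c "
from h import *
to(.511,.0,.054,81.5)"
```

```text
time: 12.55
position: [0.4653, 0.2351, 0.0541]
tool_rot: [0.758, 0.652, -0.0, -0.0]
ft_force: [-0.8, 0.6, 2.0]
grip_width: 0.0439
grip_force: 15.0
time: 13.05
position: [0.4687, 0.236, 0.2038]
tool_rot: [0.758, 0.652, 0.005, 0.002]
ft_force: [0.3, 0.3, -1.6]
grip_width: 0.0438
grip_force: 15.0
time: 14.05
position: [0.5104, 0.0009, 0.198]
tool_rot: [0.758, 0.652, -0.001, -0.001]
ft_force: [0.2, 0.8, -1.3]
grip_width: 0.0437
grip_force: 15.0
t 14.05 pos [0.5104 0.0009 0.198 ] yaw 81.37 | before twist cm [-0.08  0.07 14.4 ] | twist -0.13 | after twist cm [-0.08  0.07 14.4 ] q6 -0.07
```

```bash
python3 -m pendant '[{"jaw":0,"linear":[-0.08,0.07,1.5],"twist":0},{"jaw":0,"linear":[0,0,3],"twist":0},{"jaw":0,"linear":[0,0,3],"twist":0},{"jaw":0,"linear":[0,0,3],"twist":0},{"jaw":0,"linear":[0,0,2],"twist":0},{"jaw":0,"linear":[0,0,1.2],"twist":0},{"jaw":0,"linear":[0,0,0.3],"twist":0},{"jaw":0,"linear":[0,0,0.2],"twist":0},{"jaw":0,"linear":[0,0,0],"twist":0},{"jaw":0,"linear":[0,0,0],"twist":0},{"jaw":0,"linear":[0,0,0],"twist":0}]'
python3 -m pendant '[{"jaw":0,"linear":[0,0,0.1],"twist":0},{"jaw":0,"linear":[0,0,0.1],"twist":0},{"jaw":0,"linear":[0,0,0],"twist":0},{"jaw":0,"linear":[0,0,0],"twist":0}]'
```

```text
time: 14.97
position: [0.5129, -0.0007, 0.0581]
tool_rot: [0.758, 0.652, 0.001, 0.001]
ft_force: [-0.4, 1.2, -2.0]
grip_width: 0.0434
grip_force: 15.0
time: 15.3
position: [0.5122, -0.0009, 0.0552]
tool_rot: [0.758, 0.652, 0.0, 0.0]
ft_force: [-0.6, -0.6, -1.4]
grip_width: 0.0437
grip_force: 15.0
```

```bash
python3 -m pendant '[{"jaw":0,"linear":[0,0,0.15],"twist":0},{"jaw":0,"linear":[0,0,0.1],"twist":0},{"jaw":0,"linear":[0,0,0],"twist":0},{"jaw":0,"linear":[0,0,0],"twist":0}]'
python3 -m pendant '[{"jaw":0,"linear":[0,0,0.1],"twist":0},{"jaw":0,"linear":[0,0,0],"twist":0},{"jaw":0,"linear":[0,0,0],"twist":0}]'
```

```text
time: 15.63
position: [0.5121, -0.0008, 0.0524]
tool_rot: [0.758, 0.652, -0.0, -0.0]
ft_force: [-0.4, 0.2, -1.8]
grip_width: 0.0438
grip_force: 15.0
time: 15.88
position: [0.5122, -0.0008, 0.0521]
tool_rot: [0.758, 0.652, 0.0, 0.0]
ft_force: [-1.7, 0.3, 5.1]
grip_width: 0.0439
grip_force: 15.0
```

```bash
python3 -m pendant '[{"jaw":1,"linear":[0,0,0],"twist":0},{"jaw":1,"linear":[0,0,0],"twist":0},{"jaw":1,"linear":[0,0,0],"twist":0},{"jaw":1,"linear":[0,0,0],"twist":0},{"jaw":1,"linear":[0,0,-1.5],"twist":0},{"jaw":1,"linear":[0,0,-3],"twist":0},{"jaw":1,"linear":[0,0,-4],"twist":0},{"jaw":1,"linear":[0,0,-4],"twist":0},{"jaw":1,"linear":[0,0,-2],"twist":-5.1},{"jaw":1,"linear":[0,0,0],"twist":-7.1}]'
python3 -m pendant '[{"jaw":1,"linear":[0,0,0],"twist":-7.1},{"jaw":1,"linear":[0,0,0],"twist":-7.1},{"jaw":1,"linear":[0,0,0],"twist":-7.1},{"jaw":1,"linear":[0,0,0],"twist":-7.1},{"jaw":1,"linear":[0,0,0],"twist":-7.1},{"jaw":1,"linear":[0,0,0],"twist":-7.1},{"jaw":1,"linear":[0,0,0],"twist":-7.1},{"jaw":1,"linear":[0,0,0],"twist":-7.1},{"jaw":1,"linear":[0,0,0],"twist":-7.1},{"jaw":1,"linear":[0,0,0],"twist":-7.1},{"jaw":1,"linear":[0,0,0],"twist":-7.1}]'
python3 -m pendant '[{"jaw":1,"linear":[1,2.2,0],"twist":0},{"jaw":1,"linear":[1.5,3.4,0],"twist":0},{"jaw":1,"linear":[1.5,3.4,0],"twist":0},{"jaw":1,"linear":[1.5,3.4,0],"twist":0},{"jaw":1,"linear":[1.5,3.4,0],"twist":0},{"jaw":1,"linear":[1.5,3.4,0],"twist":0},{"jaw":1,"linear":[1.5,3.4,0],"twist":0},{"jaw":1,"linear":[1.5,3.4,0],"twist":0},{"jaw":1,"linear":[1.3,2.7,0],"twist":0},{"jaw":1,"linear":[0,0,0],"twist":0},{"jaw":1,"linear":[0,0,0],"twist":0},{"jaw":1,"linear":[0,0,0],"twist":0}]'
python3 - <<'E'
from h import *
to(.4278,.302,.053,171.5)
for n in ("wrist","top"):
    c=snap(n); W,C=cloud(c)
    q=box(W,.393,.463,.267,.337,.074,.09); print(n,"green",len(q),q.mean(0).round(4))
    q=box(W,.44,.5,.26,.33,.038,.055); print("block",len(q),q.mean(0).round(4),cv2.minAreaRect(q[:,:2].astype(np.float32)))
E
```

```text
time: 16.72
position: [0.5154, -0.0014, 0.2015]
tool_rot: [0.683, 0.731, 0.003, 0.005]
ft_force: [0.8, 0.9, -0.5]
grip_width: 0.0862
grip_force: 0.0
time: 17.63
position: [0.5119, -0.0008, 0.1963]
tool_rot: [0.069, 0.998, 0.0, -0.0]
ft_force: [-0.5, 0.1, 0.5]
grip_width: 0.087
grip_force: 0.0
time: 18.63
position: [0.4268, 0.3013, 0.1963]
tool_rot: [0.072, 0.997, -0.0, -0.0]
ft_force: [-0.5, -0.1, 0.2]
grip_width: 0.0869
grip_force: 0.0
t 18.63 pos [0.4268 0.3013 0.1963] yaw 171.72 | before twist cm [-0.08  0.08 14.33] | twist 0.22 | after twist cm [-0.08  0.08 14.33] q6 -1.03
wrist green 1604 [0.4259 0.3024 0.0804]
block 1389 [0.4726 0.2954 0.0455] ((0.47256800532341003, 0.2954421043395996), (0.060129791498184204, 0.03271077945828438), 81.76869201660156)
top green 27 [0.4151 0.3012 0.0807]
block 0 [nan nan nan] ((0.0, 0.0), (0.0, 0.0), 0.0)<stdin>:6: RuntimeWarning: Mean of empty slice.
  ret = um.true_divide(
```

```bash
python3 -m pendant '[{"jaw":1,"linear":[0,0.07,1.5],"twist":0.2},{"jaw":1,"linear":[0,0,3],"twist":0},{"jaw":1,"linear":[0,0,3],"twist":0},{"jaw":1,"linear":[0,0,3],"twist":0},{"jaw":1,"linear":[0,0,2],"twist":0},{"jaw":1,"linear":[0,0,1.7],"twist":0},{"jaw":1,"linear":[0,0,0],"twist":0},{"jaw":1,"linear":[0,0,0],"twist":0},{"jaw":1,"linear":[0,0,0],"twist":0}]'
python3 -m pendant '[{"jaw":0,"linear":[0,0,0],"twist":0},{"jaw":0,"linear":[0,0,0],"twist":0},{"jaw":0,"linear":[0,0,0],"twist":0},{"jaw":0,"linear":[0,0,0],"twist":0},{"jaw":0,"linear":[0,0,0],"twist":0},{"jaw":0,"linear":[0,0,0],"twist":0},{"jaw":0,"linear":[0,0,0],"twist":0},{"jaw":0,"linear":[0,0,0],"twist":0},{"jaw":0,"linear":[0,0,0],"twist":0}]' 15
python3 -c "
from h import *
to(.586,.001,.2,171.5)"
```

```text
time: 19.48
position: [0.4281, 0.3019, 0.0553]
tool_rot: [0.075, 0.997, 0.0, 0.001]
ft_force: [-0.2, -0.4, 0.0]
grip_width: 0.0869
grip_force: 0.0
time: 20.23
position: [0.4271, 0.3024, 0.0546]
tool_rot: [0.074, 0.997, -0.0, -0.0]
ft_force: [-0.8, -0.1, 0.5]
grip_width: 0.0438
grip_force: 15.0
t 20.23 pos [0.4271 0.3024 0.0546] yaw 171.48 | before twist cm [-20.18 -27.45 -14.54] | twist -0.02 | after twist cm [-20.17 -27.46 -14.54] q6 -1.02
```

```bash
python3 -m pendant '[{"jaw":0,"linear":[0,0,-1.5],"twist":0},{"jaw":0,"linear":[0,0,-3],"twist":0},{"jaw":0,"linear":[0,0,-4],"twist":0},{"jaw":0,"linear":[0,0,-4],"twist":0},{"jaw":0,"linear":[0,0,-2],"twist":0},{"jaw":0,"linear":[0,0,0],"twist":0}]'
python3 -m pendant '[{"jaw":0,"linear":[-1.1,-1.5,0],"twist":0},{"jaw":0,"linear":[-2,-2.7,0],"twist":0},{"jaw":0,"linear":[-2,-2.7,0],"twist":0},{"jaw":0,"linear":[-2,-2.7,0],"twist":0},{"jaw":0,"linear":[-2,-2.7,0],"twist":0},{"jaw":0,"linear":[-2,-2.7,0],"twist":0},{"jaw":0,"linear":[-2,-2.7,0],"twist":0},{"jaw":0,"linear":[-2,-2.7,0],"twist":0},{"jaw":0,"linear":[-2,-2.7,0],"twist":0},{"jaw":0,"linear":[-2,-2.7,0],"twist":0},{"jaw":0,"linear":[-1.1,-1.7,0],"twist":0},{"jaw":0,"linear":[0,0,0],"twist":0}]'
python3 -m pendant '[{"jaw":0,"linear":[0,0,0],"twist":0},{"jaw":0,"linear":[0,0,0],"twist":0}]'
python3 -c "
from h import *
to(.587,.0005,.0526,171.5)"
```

```text
time: 20.73
position: [0.4298, 0.3037, 0.2042]
tool_rot: [0.074, 0.997, 0.002, 0.005]
ft_force: [1.0, -0.4, -1.1]
grip_width: 0.0438
grip_force: 15.0
time: 21.73
position: [0.5879, -0.004, 0.1977]
tool_rot: [0.076, 0.997, -0.001, 0.0]
ft_force: [-0.4, -0.3, -2.2]
grip_width: 0.0438
grip_force: 15.0
time: 21.9
position: [0.5845, 0.0011, 0.1979]
tool_rot: [0.074, 0.997, 0.001, -0.002]
ft_force: [0.3, 0.7, -1.4]
grip_width: 0.0434
grip_force: 15.0
t 21.9 pos [0.5845 0.0011 0.1979] yaw 171.46 | before twist cm [-0.25 -0.03 14.53] | twist -0.04 | after twist cm [-0.25 -0.03 14.53] q6 -1.61
```

```bash
python3 -m pendant '[{"jaw":0,"linear":[-0.15,0,1.5],"twist":0},{"jaw":0,"linear":[0,0,3],"twist":0},{"jaw":0,"linear":[0,0,3],"twist":0},{"jaw":0,"linear":[0,0,3],"twist":0},{"jaw":0,"linear":[0,0,2],"twist":0},{"jaw":0,"linear":[0,0,1.2],"twist":0},{"jaw":0,"linear":[0,0,0.4],"twist":0},{"jaw":0,"linear":[0,0,0.2],"twist":0},{"jaw":0,"linear":[0,0,0],"twist":0},{"jaw":0,"linear":[0,0,0],"twist":0},{"jaw":0,"linear":[0,0,0],"twist":0}]'
python3 -m pendant '[{"jaw":0,"linear":[0,0,0.1],"twist":0},{"jaw":0,"linear":[0,0,0],"twist":0},{"jaw":0,"linear":[0,0,0],"twist":0}]'
```

```text
time: 22.82
position: [0.5887, 0.0002, 0.058]
tool_rot: [0.074, 0.997, -0.0, 0.001]
ft_force: [1.1, 0.5, -1.0]
grip_width: 0.0438
grip_force: 15.0
time: 23.07
position: [0.5879, 0.0001, 0.0561]
tool_rot: [0.074, 0.997, -0.0, 0.0]
ft_force: [-0.0, 0.3, -1.6]
grip_width: 0.0438
grip_force: 15.0
```

```bash
python3 -m pendant '[{"jaw":0,"linear":[0,0,0.2],"twist":0},{"jaw":0,"linear":[0,0,0.1],"twist":0},{"jaw":0,"linear":[0,0,0],"twist":0},{"jaw":0,"linear":[0,0,0],"twist":0}]'
python3 -m pendant '[{"jaw":0,"linear":[0,0,0.1],"twist":0},{"jaw":0,"linear":[0,0,0],"twist":0},{"jaw":0,"linear":[0,0,0],"twist":0}]'
```

```text
time: 23.4
position: [0.5877, 0.0002, 0.0526]
tool_rot: [0.074, 0.997, -0.0, 0.0]
ft_force: [0.2, -0.0, 0.3]
grip_width: 0.0436
grip_force: 15.0
time: 23.65
position: [0.5877, 0.0002, 0.0526]
tool_rot: [0.074, 0.997, -0.0, 0.0]
ft_force: [-2.0, 0.8, 6.1]
grip_width: 0.0436
grip_force: 15.0
```

```bash
python3 -m pendant '[{"jaw":1,"linear":[0,0,0],"twist":0},{"jaw":1,"linear":[0,0,0],"twist":0},{"jaw":1,"linear":[0,0,0],"twist":0},{"jaw":1,"linear":[0,0,0],"twist":0},{"jaw":1,"linear":[0,0,-1.5],"twist":0},{"jaw":1,"linear":[0,0,-3],"twist":0},{"jaw":1,"linear":[0,0,-4],"twist":0},{"jaw":1,"linear":[0,0,-4],"twist":0},{"jaw":1,"linear":[0,0,-2],"twist":0},{"jaw":1,"linear":[0,0,0],"twist":0}]'
python3 -m pendant '[{"jaw":1,"linear":[1,1.7,0],"twist":0},{"jaw":1,"linear":[1.7,3,0],"twist":0},{"jaw":1,"linear":[1.7,3,0],"twist":0},{"jaw":1,"linear":[1.7,3,0],"twist":0},{"jaw":1,"linear":[1.7,3,0],"twist":0},{"jaw":1,"linear":[1.7,3,0],"twist":0},{"jaw":1,"linear":[1.7,3,0],"twist":0},{"jaw":1,"linear":[1.7,3,0],"twist":0},{"jaw":1,"linear":[1.7,3,0],"twist":0},{"jaw":1,"linear":[1.1,1.7,0],"twist":0},{"jaw":1,"linear":[0,0,0],"twist":0},{"jaw":1,"linear":[0,0,0],"twist":0}]'
python3 - <<'E'
from h import *
import pickle
to(.4725,.2946,.035,171.5)
for n in ("wrist","top","scene"):
    c=snap(n); W,C=cloud(c); pickle.dump(dict(c),open(n+"2.pkl","wb")); cv2.imwrite(f"pics/{n}2.png",c["color"])
    q=box(W,.43,.52,.25,.34,.038,.055); print("block",len(q),q.mean(0).round(4),cv2.minAreaRect(q[:,:2].astype(np.float32)) if len(q) else 0)
    q=box(W,.54,.63,-.04,.04,.07,.09); print(n,"green",len(q),q.mean(0).round(4))
E
```

```text
time: 24.48
position: [0.5911, -0.0002, 0.2021]
tool_rot: [0.074, 0.997, -0.001, 0.006]
ft_force: [0.9, 0.7, 0.7]
grip_width: 0.0868
grip_force: 0.0
time: 25.48
position: [0.4718, 0.295, 0.1954]
tool_rot: [0.073, 0.997, -0.001, -0.001]
ft_force: [-0.3, -0.7, -0.9]
grip_width: 0.0869
grip_force: 0.0
t 25.48 pos [0.4718 0.295  0.1954] yaw 171.65 | before twist cm [-0.07 -0.03 16.04] | twist 0.15 | after twist cm [-0.07 -0.03 16.04] q6 -1.07
block 1703 [0.4716 0.2954 0.0455] ((0.4725464880466461, 0.2954634130001068), (0.059981100261211395, 0.03234158828854561), 81.0343017578125)
wrist green 0 [nan nan nan]
block 85 [0.4646 0.288  0.0454] ((0.4669458568096161, 0.28808489441871643), (0.04908120632171631, 0.022881433367729187), 80.14827728271484)
top green 161 [ 0.5867 -0.001   0.0787]
block 235 [0.4761 0.2949 0.0466] ((0.47191789746284485, 0.2966523766517639), (0.06084981560707092, 0.03656600043177605), 79.25192260742188)
scene green 207 [0.5909 0.0014 0.0796]<stdin>:7: RuntimeWarning: Mean of empty slice.
  ret = um.true_divide(
```

View pics/wrist2.png

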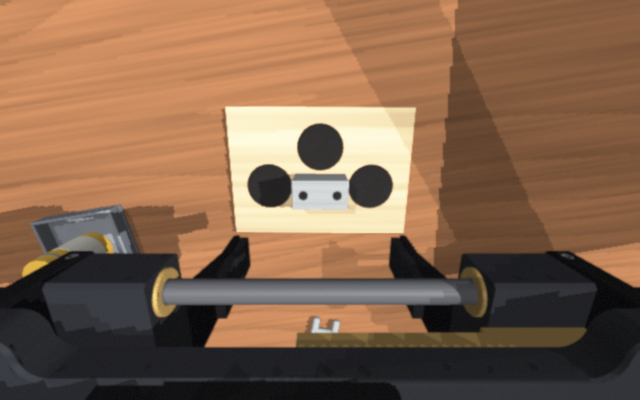

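The wrist view shows the block at (320,192) and bare marks at (320,146), (269,185) and (371,185). The tins are gone from the board. I'll measure the marks as the return spots.

Run:
```python
from h import *
import pickle
for n in("wrist","top","scene"):
    c=pickle.load(open(n+"2.pkl","rb")); W,C=cloud(c)
    m=(C.max(1)<75)&(W[:,2]<.02)&(W[:,2]>-.004)
    for k,(x,y) in dict(red=(.481,.3525),green=(.427,.301),yellow=(.464,.235)).items():
        q=W[m&(np.hypot(W[:,0]-x,W[:,1]-y)<.036)]
        if len(q)>30: print(n,k,len(q),q.mean(0).round(4),"bbox mid",((q.max(0)+q.min(0))/2).round(4),np.ptp(q,0).round(3))
```

```text
wrist red 1346 [0.481  0.3544 0.0061] bbox mid [0.4811 0.3548 0.0062] [0.049 0.05  0.005]
wrist green 1530 [0.4264 0.302  0.0061] bbox mid [0.4268 0.3019 0.0064] [0.05  0.049 0.006]
wrist yellow 1369 [0.4631 0.2362 0.006 ] bbox mid [0.4632 0.2362 0.0062] [0.05  0.05  0.005]
top green 143 [0.4262 0.3014 0.0068] bbox mid [0.4265 0.3019 0.0072] [0.042 0.04  0.021]
top yellow 147 [0.4632 0.2358 0.0061] bbox mid [0.463  0.2361 0.0063] [0.041 0.046 0.018]
scene red 111 [0.4829 0.3548 0.0085] bbox mid [0.4837 0.3545 0.0086] [0.037 0.043 0.008]
scene yellow 120 [0.4654 0.2381 0.0084] bbox mid [0.4641 0.2382 0.0085] [0.04  0.043 0.008]
```

```bash
python3 -m pendant '[{"jaw":1,"linear":[-0.07,0,1.5],"twist":0.1},{"jaw":1,"linear":[0,0,3],"twist":0},{"jaw":1,"linear":[0,0,3],"twist":0},{"jaw":1,"linear":[0,0,3],"twist":0},{"jaw":1,"linear":[0,0,3],"twist":0},{"jaw":1,"linear":[0,0,1.5],"twist":0},{"jaw":1,"linear":[0,0,1.0],"twist":0},{"jaw":1,"linear":[0,0,0],"twist":0},{"jaw":1,"linear":[0,0,0],"twist":0},{"jaw":1,"linear":[0,0,0],"twist":0}]'
python3 -c "
from h import *
to(.4725,.295,.032,171.5)"
python3 -m pendant '[{"jaw":0,"linear":[0,0,0],"twist":0},{"jaw":0,"linear":[0,0,0],"twist":0},{"jaw":0,"linear":[0,0,0],"twist":0},{"jaw":0,"linear":[0,0,0],"twist":0},{"jaw":0,"linear":[0,0,0],"twist":0},{"jaw":0,"linear":[0,0,0],"twist":0},{"jaw":0,"linear":[0,0,0],"twist":0}]' 40
python3 -c "
from h import *
to(.4725,.295,.2,171.5)"
```

```text
time: 26.47
position: [0.4749, 0.2943, 0.0376]
tool_rot: [0.076, 0.997, 0.0, 0.001]
ft_force: [-0.3, 0.6, -0.0]
grip_width: 0.087
grip_force: 0.0
t 26.47 pos [0.4749 0.2943 0.0376] yaw 171.33 | before twist cm [0.25 0.04 0.56] | twist -0.17 | after twist cm [0.25 0.04 0.56] q6 -1.06
time: 27.05
position: [0.4739, 0.2947, 0.0369]
tool_rot: [0.075, 0.997, 0.0, 0.0]
ft_force: [0.1, 0.7, 3.3]
grip_width: 0.0597
grip_force: 40.0
t 27.05 pos [0.4739 0.2947 0.0369] yaw 171.38 | before twist cm [ 1.400e-01  1.000e-02 -1.631e+01] | twist -0.12 | after twist cm [ 1.400e-01  1.000e-02 -1.631e+01] q6 -1.06
```

```bash
python3 -m pendant '[{"jaw":0,"linear":[0,0,-1.5],"twist":0},{"jaw":0,"linear":[0,0,-3],"twist":0},{"jaw":0,"linear":[0,0,-4],"twist":0},{"jaw":0,"linear":[0,0,-4],"twist":0},{"jaw":0,"linear":[0,0,-4],"twist":0},{"jaw":0,"linear":[0,0,-1.5],"twist":0},{"jaw":0,"linear":[0,0,0],"twist":0}]'
python3 -m pendant '[{"jaw":0,"linear":[-0.45,-1.8,0],"twist":0},{"jaw":0,"linear":[-0.86,-3.5,0],"twist":0},{"jaw":0,"linear":[-0.86,-3.5,0],"twist":0},{"jaw":0,"linear":[-0.86,-3.5,0],"twist":0},{"jaw":0,"linear":[-0.86,-3.5,0],"twist":0},{"jaw":0,"linear":[-0.86,-3.5,0],"twist":0},{"jaw":0,"linear":[-0.86,-3.5,0],"twist":0},{"jaw":0,"linear":[-0.86,-3.5,0],"twist":0},{"jaw":0,"linear":[-0.86,-3.5,0],"twist":0}]'
python3 -m pendant '[{"jaw":0,"linear":[-0.86,-3.5,0],"twist":0},{"jaw":0,"linear":[-0.86,-3.5,0],"twist":0},{"jaw":0,"linear":[-0.86,-3.5,0],"twist":0},{"jaw":0,"linear":[-0.86,-3.5,0],"twist":0},{"jaw":0,"linear":[-0.86,-3.5,0],"twist":0},{"jaw":0,"linear":[-0.86,-3.5,0],"twist":0},{"jaw":0,"linear":[-0.86,-3.5,0],"twist":0},{"jaw":0,"linear":[-0.5,-1.8,0],"twist":2.7},{"jaw":0,"linear":[0,0,0],"twist":0},{"jaw":0,"linear":[0,0,0],"twist":0},{"jaw":0,"linear":[0,0,0],"twist":0}]'
python3 - <<'E'
from h import *
import pickle
to(.527,-.2806,.22,168.7)
c=snap("wrist"); pickle.dump(dict(c),open("wrist3.pkl","wb")); cv2.imwrite("pics/w3.png",c["color"])
E
```

```text
time: 27.63
position: [0.4757, 0.2952, 0.2203]
tool_rot: [0.075, 0.997, 0.002, 0.004]
ft_force: [0.2, 1.0, -5.2]
grip_width: 0.0595
grip_force: 40.0
time: 28.38
position: [0.4992, -0.0125, 0.2138]
tool_rot: [0.075, 0.997, 0.001, -0.003]
ft_force: [0.2, 0.6, -4.5]
grip_width: 0.06
grip_force: 40.0
time: 29.3
position: [0.5247, -0.2793, 0.2138]
tool_rot: [0.099, 0.995, 0.002, -0.003]
ft_force: [0.4, 0.3, -5.8]
grip_width: 0.0598
grip_force: 40.0
t 29.3 pos [ 0.5247 -0.2793  0.2138] yaw 168.68 | before twist cm [-0.25 -0.09 -0.62] | twist -0.02 | after twist cm [-0.25 -0.09 -0.62] q6 -2.05
```

View pics/w3.png

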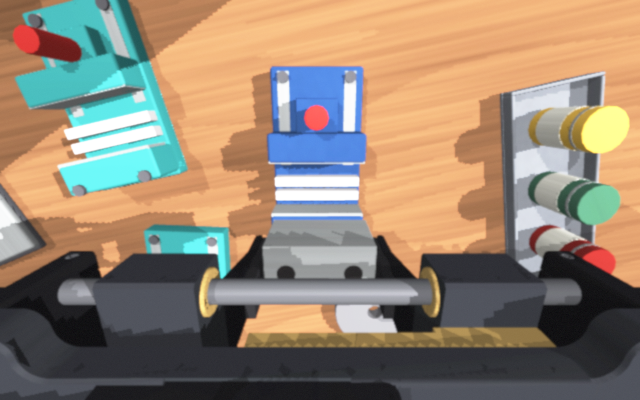

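The wrist view shows the held block at (320,245), the blue vise's parallels at (317,182) and (317,195), and its handle at (316,117). All three tins stand upright in the tray. I'll measure the block against the vise.

Run:
```python
from h import *
import pickle
c=pickle.load(open("wrist3.pkl","rb")); W,C=cloud(c)
q=box(W,.42,.48,-.3,-.23,.08,.1); h=q[:,:2].mean(0); print("handle",len(q),q.mean(0).round(4),((q.max(0)+q.min(0))/2).round(4))
q=box(W,.45,.6,-.34,-.2,.0645,.0685); m=q; print("jaw tops",len(q))
q=q[q[:,0]<.52]; r=cv2.minAreaRect(q[:,:2].astype(np.float32)); print("slide jaw",r)
a=-np.radians(11.3); ex=np.array([np.cos(a),np.sin(a)]); ey=np.array([-ex[1],ex[0]])
s=(W[:,:2]-h)@ex; t=(W[:,:2]-h)@ey
k=(abs(W[:,2]-.0665)<.003)&(s>0)&(s<.06); print("slide jaw s,t",np.percentile(s[k],[1,99]),np.percentile(t[k],[1,99]))
k=(abs(W[:,2]-.04)<.003)&(s>.05)&(s<.1)&(abs(t)<.06); print("par t",np.percentile(t[k],[1,99])); print("par s hist",np.histogram(s[k],np.arange(.055,.1,.002)))
# parallel edge angle
p=W[k][:,:2]; p=p[(s[k]>.06)&(s[k]<.077)]; print(cv2.minAreaRect(p.astype(np.float32)))
q=box(W,.42,.62,-.38,-.2,.13,.26); print("inhand",len(q)); 
q=q[(q[:,2]>.18)&(q[:,2]<.21)]
top=W[(abs(W[:,2]-np.median(q[:,2]))<.004)]; print(np.median(q[:,2]));
S=(q[:,:2]-h)@ex;Tt=(q[:,:2]-h)@ey
for z in np.arange(.18,.232,.004):
    q=box(W,.45,.6,-.36,-.2,z,z+.004); print(round(z,3),len(q),np.percentile((q[:,:2]-h)@ex,[2,98]).round(4) if len(q) else'',np.percentile((q[:,:2]-h)@ey,[2,98]).round(4) if len(q) else'')
```

```text
handle 467 [ 0.4466 -0.266   0.0916] [ 0.4466 -0.2661  0.0913]
jaw tops 3115
slide jaw ((0.47638702392578125, -0.2717501223087311), (0.09856399893760681, 0.029054692015051842), 78.62037658691406)
slide jaw s,t [0.00944146 0.0594103 ] [-0.25867819  0.25517154]
par t [-0.04597101  0.04621297]
par s hist (array([  0,   0,   0,   0,  18, 174, 133, 165, 148, 105,   8,   0,  18,
       144, 162, 118, 126, 157,   4,   0,   0,  29]), array([0.055, 0.057, 0.059, 0.061, 0.063, 0.065, 0.067, 0.069, 0.071,
       0.073, 0.075, 0.077, 0.079, 0.081, 0.083, 0.085, 0.087, 0.089,
       0.091, 0.093, 0.095, 0.097, 0.099]))
((0.5153115391731262, -0.27950888872146606), (0.09338725358247757, 0.0105728879570961), 78.93309783935547)
inhand 9241
0.19928848348557127
0.18 12 [0.0621 0.0624] [-0.0238  0.028 ]
0.184 217 [0.0615 0.0624] [-0.026  0.031]
0.188 211 [0.0615 0.0624] [-0.0259  0.0309]
0.192 243 [0.0615 0.0626] [-0.0263  0.0307]
0.196 303 [0.0615 0.0689] [-0.0345  0.0394]
0.2 345 [0.0616 0.0688] [-0.035   0.0397]
0.204 359 [0.0616 0.0691] [-0.035   0.0395]
0.208 396 [0.0616 0.069 ] [-0.0353  0.0401]
0.212 424 [0.0617 0.0691] [-0.0346  0.0396]
0.216 477 [0.0617 0.0693] [-0.035   0.0395]
0.22 4061 [0.0621 0.0808] [-0.0282  0.0329]
0.224 231 [0.0648 0.0788] [-0.0373  0.0419]
0.228 197 [0.067  0.0759] [-0.0385  0.0428]
0.232 259 [0.067  0.0729] [-0.0395  0.0438]
```

```bash
python3 -m pendant '[{"jaw":0,"linear":[-0.1,-0.25,1],"twist":0},{"jaw":0,"linear":[0,0,2],"twist":0},{"jaw":0,"linear":[0,0,2.5],"twist":0},{"jaw":0,"linear":[0,0,2],"twist":0},{"jaw":0,"linear":[0,0,1],"twist":0},{"jaw":0,"linear":[0,0,0],"twist":0},{"jaw":0,"linear":[0,0,0],"twist":0},{"jaw":0,"linear":[0,0,0],"twist":0},{"jaw":0,"linear":[0,0,0],"twist":0}]'
python3 - <<'E'
from h import *
to(.527,-.2806,.0709,168.7)
c=snap("wrist"); W,C=cloud(c)
q=box(W,.42,.48,-.3,-.23,.08,.1); h=q[:,:2].mean(0); print("handle",len(q),q.mean(0).round(4))
a=-np.radians(11.2); ex=np.array([np.cos(a),np.sin(a)]); ey=np.array([-ex[1],ex[0]])
q=box(W,.45,.6,-.36,-.2,.1,.125)
for z in np.arange(.08,.14,.004):
    q=box(W,.47,.6,-.36,-.2,z,z+.004); print(round(z,3),len(q),np.percentile((q[:,:2]-h)@ex,[2,98]).round(4) if len(q) else'',np.percentile((q[:,:2]-h)@ey,[2,98]).round(4) if len(q) else'')
E
```

```text
time: 30.1
position: [0.528, -0.2843, 0.133]
tool_rot: [0.098, 0.995, -0.001, 0.001]
ft_force: [-1.3, -0.6, -4.7]
grip_width: 0.0598
grip_force: 40.0
t 30.1 pos [ 0.528  -0.2843  0.133 ] yaw 168.7 | before twist cm [0.17 0.34 6.21] | twist 0.0 | after twist cm [0.17 0.34 6.21] q6 -2.05
handle 975 [ 0.4465 -0.266   0.0915]
0.08 0  
0.084 0  
0.088 0  
0.092 0  
0.096 0  
0.1 63 [0.0664 0.0669] [-0.0293  0.0264]
0.104 209 [0.066  0.0669] [-0.0306  0.0262]
0.108 225 [0.066 0.067] [-0.0301  0.0264]
0.112 263 [0.066  0.0718] [-0.0309  0.0275]
0.116 302 [0.0659 0.0734] [-0.0386  0.0354]
0.12 341 [0.0659 0.0734] [-0.0393  0.0354]
0.124 380 [0.066  0.0733] [-0.0393  0.0355]
0.128 386 [0.0659 0.0733] [-0.0395  0.0351]
0.132 436 [0.066  0.0734] [-0.039   0.0353]
0.136 493 [0.0659 0.0734] [-0.0391  0.035 ]
0.14 4015 [0.0663 0.085 ] [-0.0327  0.0287]
```

```bash
python3 -m pendant '[{"jaw":0,"linear":[0.15,0.1,0.5],"twist":0},{"jaw":0,"linear":[0.15,0.1,1],"twist":0},{"jaw":0,"linear":[0,0,1.2],"twist":0},{"jaw":0,"linear":[0,0,1],"twist":0},{"jaw":0,"linear":[0,0,0.5],"twist":0},{"jaw":0,"linear":[0,0,0],"twist":0},{"jaw":0,"linear":[0,0,0],"twist":0},{"jaw":0,"linear":[0,0,0],"twist":0},{"jaw":0,"linear":[0,0,0],"twist":0}]'
python3 - <<'E'
from h import *
to(.525,-.282,.0709,168.7)
c=snap("wrist"); W,C=cloud(c)
q=box(W,.42,.48,-.3,-.23,.08,.1); h=q[:,:2].mean(0); print("handle",len(q),q.mean(0).round(4))
a=-np.radians(11.2); ex=np.array([np.cos(a),np.sin(a)]); ey=np.array([-ex[1],ex[0]])
for z in np.arange(.07,.11,.004):
    q=box(W,.47,.6,-.36,-.2,z,z+.004); print(round(z,3),len(q),np.percentile((q[:,:2]-h)@ex,[2,98]).round(4) if len(q) else'',np.percentile((q[:,:2]-h)@ey,[2,98]).round(4) if len(q) else'')
E
```

```text
time: 30.9
position: [0.5249, -0.2815, 0.09]
tool_rot: [0.099, 0.995, -0.0, 0.001]
ft_force: [-0.2, -0.4, -4.3]
grip_width: 0.0597
grip_force: 40.0
t 30.9 pos [ 0.5249 -0.2815  0.09  ] yaw 168.68 | before twist cm [-0.02 -0.05  1.91] | twist -0.02 | after twist cm [-0.02 -0.05  1.91] q6 -2.05
handle 1612 [ 0.4465 -0.266   0.0915]
0.07 343 [0.0623 0.1324] [-0.0396  0.0387]
0.074 333 [0.0624 0.0698] [-0.037   0.0367]
0.078 350 [0.0624 0.0697] [-0.0374  0.0375]
0.082 367 [0.0623 0.0697] [-0.0375  0.0372]
0.086 424 [0.0623 0.0697] [-0.037   0.0375]
0.09 435 [0.0623 0.0698] [-0.0369  0.0369]
0.094 1052 [0.0624 0.0817] [-0.0358  0.0361]
0.098 3400 [0.063  0.0814] [-0.031  0.031]
0.102 201 [0.0676 0.0773] [-0.0398  0.0403]
0.106 219 [0.0676 0.0738] [-0.0408  0.0413]
```

```bash
python3 -m pendant '[{"jaw":0,"linear":[0,0,0.5],"twist":0},{"jaw":0,"linear":[0,0,0.6],"twist":0},{"jaw":0,"linear":[0,0,0.3],"twist":0},{"jaw":0,"linear":[0,0,0],"twist":0},{"jaw":0,"linear":[0,0,0],"twist":0},{"jaw":0,"linear":[0,0,0],"twist":0}]'
python3 -m pendant '[{"jaw":0,"linear":[0,0,0.15],"twist":0},{"jaw":0,"linear":[0,0,0],"twist":0},{"jaw":0,"linear":[0,0,0],"twist":0}]'
python3 -m pendant '[{"jaw":0,"linear":[0,0,0.1],"twist":0},{"jaw":0,"linear":[0,0,0],"twist":0},{"jaw":0,"linear":[0,0,0],"twist":0}]'
```

```text
time: 31.45
position: [0.5245, -0.2812, 0.0754]
tool_rot: [0.099, 0.995, 0.0, -0.0]
ft_force: [-0.8, -0.5, -4.4]
grip_width: 0.0597
grip_force: 40.0
time: 31.7
position: [0.5245, -0.2812, 0.0741]
tool_rot: [0.099, 0.995, -0.0, 0.0]
ft_force: [0.2, 0.6, -4.9]
grip_width: 0.0597
grip_force: 40.0
time: 31.95
position: [0.5244, -0.2811, 0.073]
tool_rot: [0.099, 0.995, 0.0, -0.0]
ft_force: [-0.9, 0.3, -5.0]
grip_width: 0.0599
grip_force: 40.0
```

```bash
python3 -m pendant '[{"jaw":0,"linear":[0,0,0.15],"twist":0},{"jaw":0,"linear":[0,0,0],"twist":0},{"jaw":0,"linear":[0,0,0],"twist":0}]'
python3 -m pendant '[{"jaw":0,"linear":[0,0,0.07],"twist":0},{"jaw":0,"linear":[0,0,0],"twist":0},{"jaw":0,"linear":[0,0,0],"twist":0}]'
```

```text
time: 32.2
position: [0.5244, -0.2811, 0.0714]
tool_rot: [0.099, 0.995, 0.0, -0.0]
ft_force: [-0.5, 0.1, -4.5]
grip_width: 0.06
grip_force: 40.0
time: 32.45
position: [0.5245, -0.2812, 0.071]
tool_rot: [0.099, 0.995, -0.0, 0.0]
ft_force: [0.2, 0.4, -4.5]
grip_width: 0.06
grip_force: 40.0
```

```bash
python3 -m pendant '[{"jaw":0,"linear":[0,0,0.07],"twist":0},{"jaw":0,"linear":[0,0,0],"twist":0},{"jaw":0,"linear":[0,0,0],"twist":0}]'
python3 -m pendant '[{"jaw":0,"linear":[0,0,0.05],"twist":0},{"jaw":0,"linear":[0,0,0],"twist":0},{"jaw":0,"linear":[0,0,0],"twist":0}]'
```

```text
time: 32.7
position: [0.5245, -0.2812, 0.071]
tool_rot: [0.099, 0.995, -0.0, 0.0]
ft_force: [-1.8, 0.8, 4.6]
grip_width: 0.0597
grip_force: 40.0
time: 32.95
position: [0.5245, -0.2812, 0.0709]
tool_rot: [0.099, 0.995, -0.0, 0.0]
ft_force: [-2.5, 1.3, 6.9]
grip_width: 0.0597
grip_force: 40.0
```

```bash
python3 -m pendant '[{"jaw":1,"linear":[0,0,-0.05],"twist":0},{"jaw":1,"linear":[0,0,0],"twist":0},{"jaw":1,"linear":[0,0,0],"twist":0},{"jaw":1,"linear":[0,0,0],"twist":0},{"jaw":1,"linear":[0,0,-1],"twist":0},{"jaw":1,"linear":[0,0,-2],"twist":0},{"jaw":1,"linear":[0,0,-3],"twist":0},{"jaw":1,"linear":[0,0,-2],"twist":0},{"jaw":1,"linear":[2,0,0],"twist":0},{"jaw":1,"linear":[3,0,0],"twist":0},{"jaw":1,"linear":[2,0,0],"twist":0},{"jaw":1,"linear":[0.9,0,0],"twist":0}]'
python3 -m pendant '[{"jaw":1,"linear":[0,0,0],"twist":0},{"jaw":1,"linear":[0,0,0],"twist":0},{"jaw":1,"linear":[0,0,0],"twist":0}]'
python3 - <<'E'
from h import *
import pickle
to(.447,-.2658,.081,168.7)
c=snap("scene"); cv2.imwrite("pics/s4.png",cv2.resize(c["color"][160:270,190:310],None,fx=5,fy=5,interpolation=cv2.INTER_CUBIC))
E
```

```text
time: 33.95
position: [0.4443, -0.2642, 0.1506]
tool_rot: [0.099, 0.995, 0.001, -0.001]
ft_force: [-0.2, 0.1, -0.3]
grip_width: 0.0868
grip_force: 0.0
time: 34.2
position: [0.4487, -0.2668, 0.1506]
tool_rot: [0.099, 0.995, -0.001, 0.001]
ft_force: [-0.3, -0.7, 1.5]
grip_width: 0.0871
grip_force: 0.0
t 34.2 pos [ 0.4487 -0.2668  0.1506] yaw 168.68 | before twist cm [0.18 0.06 6.96] | twist -0.02 | after twist cm [0.18 0.06 6.96] q6 -2.12
```

View pics/s4.png

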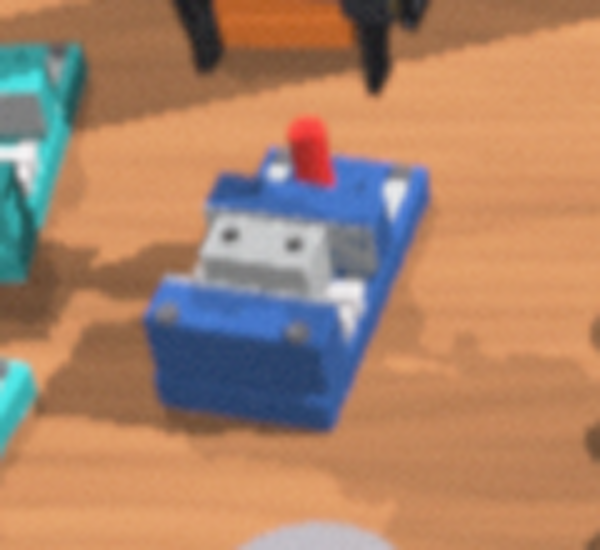

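The block at crop (265,250) sits level on the parallels between the jaws. The handle at (310,150) is free, with the open fingers above it. Next I'll grip the handle.

```bash
python3 -m pendant '[{"jaw":1,"linear":[0.1,0.05,1],"twist":0},{"jaw":1,"linear":[0,0,2],"twist":0},{"jaw":1,"linear":[0,0,2],"twist":0},{"jaw":1,"linear":[0,0,1.2],"twist":0},{"jaw":1,"linear":[0,0,0.7],"twist":0},{"jaw":0,"linear":[0,0,0],"twist":0},{"jaw":0,"linear":[0,0,0],"twist":0},{"jaw":0,"linear":[0,0,0],"twist":0},{"jaw":0,"linear":[0,0,0],"twist":0},{"jaw":0,"linear":[0,0,0],"twist":0},{"jaw":0,"linear":[0,0,0],"twist":0},{"jaw":0,"linear":[0,0,0],"twist":0}]' 30
python3 -m pendant '[{"jaw":0,"linear":[0,0,0],"twist":0},{"jaw":0,"linear":[0,0,0],"twist":0},{"jaw":0,"linear":[0,0,0],"twist":0},{"jaw":0,"linear":[0,0,0],"twist":0},{"jaw":0,"linear":[0,0,0],"twist":0}]'
```

```text
time: 35.25
position: [0.4463, -0.2651, 0.0816]
tool_rot: [0.099, 0.995, -0.0, 0.0]
ft_force: [0.3, 0.1, 0.4]
grip_width: 0.0486
grip_force: 0.0
time: 35.67
position: [0.4461, -0.266, 0.0812]
tool_rot: [0.098, 0.995, -0.001, 0.0]
ft_force: [-2.1, -3.5, -1.2]
grip_width: 0.0212
grip_force: 30.0
```

```bash
python3 -m pendant '[{"jaw":0,"linear":[-0.2,0,0],"twist":0},{"jaw":0,"linear":[-0.2,0,0],"twist":0},{"jaw":0,"linear":[-0.2,0,0],"twist":0},{"jaw":0,"linear":[-0.2,0,0],"twist":0},{"jaw":0,"linear":[-0.2,0,0],"twist":0},{"jaw":0,"linear":[-0.2,0,0],"twist":0},{"jaw":0,"linear":[-0.2,0,0],"twist":0},{"jaw":0,"linear":[-0.2,0,0],"twist":0},{"jaw":0,"linear":[0,0,0],"twist":0},{"jaw":0,"linear":[0,0,0],"twist":0}]'
python3 -m pendant '[{"jaw":0,"linear":[-0.15,0,0],"twist":0},{"jaw":0,"linear":[-0.15,0,0],"twist":0},{"jaw":0,"linear":[0,0,0],"twist":0},{"jaw":0,"linear":[0,0,0],"twist":0}]'
python3 -m pendant '[{"jaw":0,"linear":[-0.1,0,0],"twist":0},{"jaw":0,"linear":[-0.1,0,0],"twist":0},{"jaw":0,"linear":[0,0,0],"twist":0},{"jaw":0,"linear":[0,0,0],"twist":0}]'
```

```text
time: 36.5
position: [0.4615, -0.269, 0.0812]
tool_rot: [0.098, 0.995, -0.001, -0.0]
ft_force: [-3.6, -4.6, 0.0]
grip_width: 0.0212
grip_force: 30.0
time: 36.83
position: [0.4629, -0.2693, 0.0812]
tool_rot: [0.098, 0.995, -0.0, -0.002]
ft_force: [-6.8, -4.6, 2.7]
grip_width: 0.021
grip_force: 30.0
time: 37.17
position: [0.4639, -0.2695, 0.0812]
tool_rot: [0.098, 0.995, -0.0, -0.003]
ft_force: [-9.7, -5.2, 3.4]
grip_width: 0.0208
grip_force: 30.0
```

```bash
python3 -m pendant '[{"jaw":0,"linear":[-0.1,0,0],"twist":0},{"jaw":0,"linear":[-0.1,0,0],"twist":0},{"jaw":0,"linear":[0,0,0],"twist":0},{"jaw":0,"linear":[0,0,0],"twist":0}]'
python3 -m pendant '[{"jaw":0,"linear":[-0.1,0,0],"twist":0},{"jaw":0,"linear":[-0.1,0,0],"twist":0},{"jaw":0,"linear":[0,0,0],"twist":0},{"jaw":0,"linear":[0,0,0],"twist":0}]'
python3 - <<'E'
from h import *
c=snap("wrist"); cv2.imwrite("pics/w5.png",c["color"])
c=snap("scene"); cv2.imwrite("pics/s5.png",cv2.resize(c["color"][160:270,190:310],None,fx=5,fy=5,interpolation=cv2.INTER_CUBIC))
E
```

```text
time: 37.5
position: [0.4657, -0.2698, 0.0812]
tool_rot: [0.098, 0.995, -0.0, -0.003]
ft_force: [-10.0, -5.7, 4.0]
grip_width: 0.021
grip_force: 30.0
time: 37.83
position: [0.4677, -0.2702, 0.0812]
tool_rot: [0.098, 0.995, 0.0, -0.003]
ft_force: [-9.2, -5.8, 4.2]
grip_width: 0.0211
grip_force: 30.0
```

View pics/s5.png

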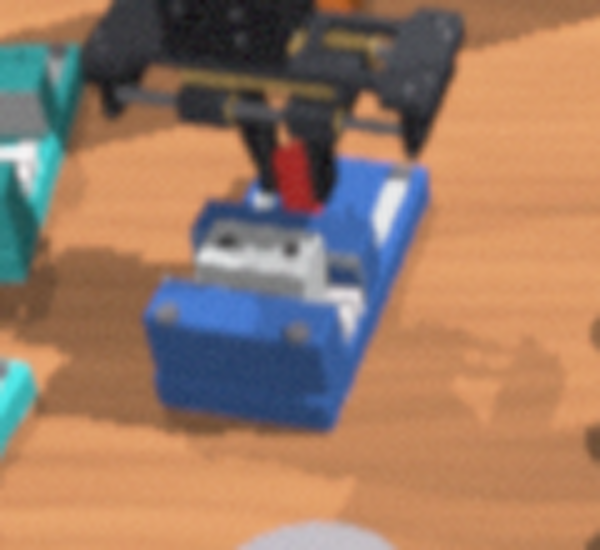

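The jaw now touches or nearly touches the block at crop (260,255). I'll measure whether any gap remains at the fixed jaw.

```bash
cat > gap.py <<'E'
from h import *
h=np.array([.4465,-.266]); a=-np.radians(11.2); ex=np.array([np.cos(a),np.sin(a)]); ey=np.array([-ex[1],ex[0]])
import sys
for n in sys.argv[1:]:
    c=snap(n); W,C=cloud(c); s=(W[:,:2]-h)@ex*1e3+(-53); t=(W[:,:2]-h)@ey*1e3; z=W[:,2]*1e3
    for nm,k in dict(block=(abs(z-80)<2.5)&(abs(t)<45)&(s>0)&(s<60),slidejaw=(abs(z-66.5)<2)&(abs(t)<55)&(s>-45)&(s<20),fixjaw=(abs(z-66.5)<2)&(abs(t)<55)&(s>38)&(s<90)).items():
        if k.sum()>20: print(n,nm,k.sum(),"x",np.percentile(s[k],[1,50,99]).round(1),"t",np.percentile(t[k],[1,50,99]).round(1),"z",np.median(z[k]).round(1))
    for nm,lo,hi in (("strip",25,90),):
        k=(abs(t)<28); print([ (int(b),int(np.median(z[k&(s>=b)&(s<b+2)]))) for b in range(-40,80,2) if (k&(s>=b)&(s<b+2)).sum()>3])
E
python3 gap.py wrist scene
```

```text
wrist block 234 x [13.2 14.3 15.7] t [-20.7  -0.3  20.7] z 78.6
wrist slidejaw 815 x [-43.7   8.9  15.1] t [-18.2   0.3  18.6] z 65.8
[(-40, 75), (-38, 78), (-36, 90), (-34, 91), (-32, 91), (-30, 112), (-28, 113), (-26, 112), (-24, 112), (-22, 25), (-20, 24), (-18, 24), (-16, 29), (4, 65), (6, 65), (8, 65), (10, 65), (12, 71), (14, 73)]
scene block 144 x [11.5 31.1 46.6] t [-28.    2.9  31.7] z 81.0
scene slidejaw 145 x [-30.8  -6.9  13.8] t [-46.7   9.5  50.2] z 66.9
scene fixjaw 246 x [42.5 60.6 79.4] t [-46.2   0.9  50.7] z 67.0
[(-40, 189), (-38, 159), (-36, 180), (-34, 155), (-32, 176), (-30, 175), (-28, 104), (-26, 95), (-24, 104), (-22, 115), (-20, 398), (-18, 199), (-16, 228), (-14, 207), (-12, 206), (-10, 186), (-8, 249), (-6, 278), (-4, 282), (-2, 284), (0, 294), (2, 275), (4, 244), (6, 376), (8, 380), (10, 378), (12, 373), (14, 372), (16, 84), (18, 83), (20, 83), (22, 220), (24, 354), (26, 361), (28, 83), (30, 83), (32, 83), (34, 81), (36, 80), (38, 81), (40, 79), (42, 74), (44, 73), (46, 69), (48, 67), (50, 68), (52, 67), (54, 67), (56, 67), (58, 68), (60, 68), (62, 68), (64, 67), (66, 67), (68, 68), (70, 67), (72, 67), (74, 65), (76, 47), (78, 46)]
```

View pics/w5.png

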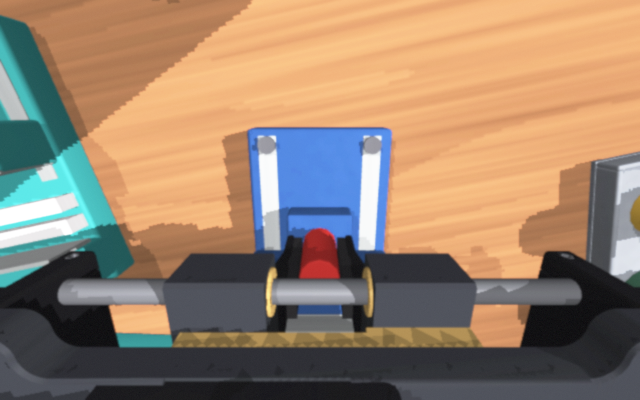

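The handle at (318,250) is gripped and has moved with the jaw, whose face is about 1 mm short of closed. I'll keep pushing gently until the force rises.

```bash
python3 -m pendant '[{"jaw":0,"linear":[-0.1,0,0],"twist":0},{"jaw":0,"linear":[0,0,0],"twist":0},{"jaw":0,"linear":[0,0,0],"twist":0}]'
python3 -m pendant '[{"jaw":0,"linear":[-0.1,0,0],"twist":0},{"jaw":0,"linear":[0,0,0],"twist":0},{"jaw":0,"linear":[0,0,0],"twist":0}]'
python3 -m pendant '[{"jaw":0,"linear":[-0.1,0,0],"twist":0},{"jaw":0,"linear":[0,0,0],"twist":0},{"jaw":0,"linear":[0,0,0],"twist":0}]'
```

```text
time: 38.28
position: [0.4677, -0.2702, 0.0812]
tool_rot: [0.098, 0.995, 0.0, -0.004]
ft_force: [-11.1, -6.2, 5.4]
grip_width: 0.0212
grip_force: 30.0
time: 38.53
position: [0.4678, -0.2702, 0.0812]
tool_rot: [0.097, 0.995, 0.0, -0.005]
ft_force: [-14.4, -6.7, 6.6]
grip_width: 0.0213
grip_force: 30.0
time: 38.78
position: [0.4678, -0.2702, 0.0811]
tool_rot: [0.097, 0.995, 0.001, -0.006]
ft_force: [-15.5, -7.0, 7.5]
grip_width: 0.0211
grip_force: 30.0
```

```bash
python3 -m pendant '[{"jaw":0,"linear":[0.15,0,0],"twist":0},{"jaw":0,"linear":[0,0,0],"twist":0},{"jaw":1,"linear":[0.05,0,0],"twist":0},{"jaw":1,"linear":[0,0,0],"twist":0},{"jaw":1,"linear":[0,0,0],"twist":0},{"jaw":1,"linear":[0,0,0],"twist":0},{"jaw":1,"linear":[0,0,-1],"twist":0},{"jaw":1,"linear":[0,0,-2.5],"twist":0},{"jaw":1,"linear":[0,0,-4],"twist":0},{"jaw":1,"linear":[0,0,-4],"twist":0},{"jaw":1,"linear":[0,0,-1.5],"twist":0},{"jaw":1,"linear":[0,0,0],"twist":0}]'
python3 -m pendant '[{"jaw":1,"linear":[0,0,0],"twist":0},{"jaw":1,"linear":[0,0,0],"twist":0}]'
python3 gap.py wrist scene; python3 -c "
from h import *
to(.5877,.0002,.2,171.5)"
```

```text
time: 39.78
position: [0.4743, -0.2717, 0.2166]
tool_rot: [0.098, 0.995, -0.003, 0.005]
ft_force: [0.2, -0.3, -0.1]
grip_width: 0.0798
grip_force: 0.0
time: 39.95
position: [0.4711, -0.2692, 0.2106]
tool_rot: [0.098, 0.995, 0.001, -0.001]
ft_force: [-0.3, 0.7, -0.9]
grip_width: 0.0856
grip_force: 0.0
wrist block 1544 x [14.1 29.1 45.1] t [-28.9   0.2  29.7] z 79.6
wrist slidejaw 2185 x [-15.6  -0.6  14.3] t [-47.7   0.2  47.6] z 65.6
wrist fixjaw 1200 x [46.9 60.5 70. ] t [-47.9  -1.1  47.9] z 65.6
[(-40, 49), (-38, 61), (-36, 47), (-34, 46), (-32, 46), (-30, 68), (-28, 46), (-26, 46), (-24, 46), (-22, 45), (-20, 44), (-18, 45), (-16, 57), (-14, 65), (-12, 65), (-10, 65), (-8, 65), (-6, 65), (-4, 65), (-2, 65), (0, 65), (2, 65), (4, 65), (6, 65), (8, 65), (10, 65), (12, 66), (14, 74), (16, 79), (18, 79), (20, 79), (22, 79), (24, 79), (26, 79), (28, 79), (30, 79), (32, 79), (34, 79), (36, 79), (38, 79), (40, 79), (42, 79), (44, 79), (52, 66), (54, 65), (56, 65), (58, 65), (60, 65), (62, 65), (64, 65), (66, 65), (68, 65), (70, 64)]
scene block 143 x [12.3 29.8 46.7] t [-27.8   1.7  31.
[... 235 characters left out ...]
 307), (-24, 96), (-22, 531), (-20, 530), (-18, 529), (-16, 336), (-14, 336), (-12, 336), (-10, 337), (-8, 335), (-6, 377), (-4, 402), (-2, 409), (0, 414), (2, 430), (4, 412), (6, 433), (8, 499), (10, 499), (12, 498), (14, 499), (16, 495), (18, 498), (20, 82), (22, 84), (24, 487), (26, 493), (28, 487), (30, 491), (32, 81), (34, 81), (36, 82), (38, 82), (40, 81), (42, 73), (44, 73), (46, 72), (48, 67), (50, 68), (52, 67), (54, 67), (56, 67), (58, 67), (60, 67), (62, 67), (64, 68), (66, 67), (68, 67), (70, 68), (72, 67), (74, 64), (76, 50), (78, 44)]
t 40.05 pos [ 0.4708 -0.2692  0.2097] yaw 168.69 | before twist cm [-6.18 28.71  0.97] | twist -2.81 | after twist cm [-7.58 28.37  0.97] q6 -2.1
```

The vise is clamped: the jaw face is at 14 mm, the block spans 14 to 46 mm, and it is centred. Green goes back next.

```bash
python3 -m pendant '[{"jaw":1,"linear":[0,0,0],"twist":-2.8},{"jaw":1,"linear":[-0.5,1.9,0],"twist":0},{"jaw":1,"linear":[-0.95,3.55,0],"twist":0},{"jaw":1,"linear":[-0.95,3.55,0],"twist":0},{"jaw":1,"linear":[-0.95,3.55,0],"twist":0},{"jaw":1,"linear":[-0.95,3.55,0],"twist":0},{"jaw":1,"linear":[-0.95,3.55,0],"twist":0},{"jaw":1,"linear":[-0.95,3.55,0],"twist":0},{"jaw":1,"linear":[-0.95,3.55,0],"twist":0},{"jaw":1,"linear":[-0.45,1.65,0],"twist":0},{"jaw":1,"linear":[0,0,0],"twist":0},{"jaw":1,"linear":[0,0,0],"twist":0}]' 15
python3 -m pendant '[{"jaw":1,"linear":[0,0,0],"twist":0},{"jaw":1,"linear":[0,0,0],"twist":0}]'
python3 -c "
from h import *
to(.5877,.0002,.0526,171.5)"
```

```text
time: 41.05
position: [0.5882, 0.0006, 0.2095]
tool_rot: [0.073, 0.997, -0.0, -0.002]
ft_force: [-0.2, -0.1, 0.2]
grip_width: 0.0872
grip_force: 0.0
time: 41.22
position: [0.5881, -0.0016, 0.2104]
tool_rot: [0.075, 0.997, -0.0, -0.001]
ft_force: [-0.2, 0.1, 0.5]
grip_width: 0.0869
grip_force: 0.0
t 41.22 pos [ 0.5881 -0.0016  0.2104] yaw 171.4 | before twist cm [ 0.06  0.17 15.78] | twist -0.1 | after twist cm [ 0.06  0.17 15.78] q6 -1.61
```

```bash
python3 -m pendant '[{"jaw":1,"linear":[0.03,0.1,1.5],"twist":0},{"jaw":1,"linear":[0,0,3],"twist":0},{"jaw":1,"linear":[0,0,3.5],"twist":0},{"jaw":1,"linear":[0,0,3.5],"twist":0},{"jaw":1,"linear":[0,0,2.5],"twist":0},{"jaw":1,"linear":[0,0,1.6],"twist":0},{"jaw":1,"linear":[0,0,0],"twist":0},{"jaw":1,"linear":[0,0,0],"twist":0},{"jaw":1,"linear":[0,0,0],"twist":0},{"jaw":1,"linear":[0,0,0],"twist":0}]'
python3 -c "
from h import *
to(.5877,.0002,.0526,171.5)"
```

```text
time: 42.05
position: [0.5899, -0.0001, 0.0568]
tool_rot: [0.075, 0.997, -0.0, 0.002]
ft_force: [0.7, 0.1, 1.0]
grip_width: 0.0869
grip_force: 0.0
t 42.05 pos [ 5.899e-01 -1.000e-04  5.680e-02] yaw 171.43 | before twist cm [ 0.22 -0.    0.42] | twist -0.07 | after twist cm [ 0.22 -0.    0.42] q6 -1.61
```

```bash
python3 -m pendant '[{"jaw":1,"linear":[0.15,0,0.3],"twist":0},{"jaw":0,"linear":[0,0,0],"twist":0},{"jaw":0,"linear":[0,0,0],"twist":0},{"jaw":0,"linear":[0,0,0],"twist":0},{"jaw":0,"linear":[0,0,0],"twist":0},{"jaw":0,"linear":[0,0,0],"twist":0},{"jaw":0,"linear":[0,0,0],"twist":0},{"jaw":0,"linear":[0,0,0],"twist":0},{"jaw":0,"linear":[0,0,0],"twist":0},{"jaw":0,"linear":[0,0,0],"twist":0},{"jaw":0,"linear":[0,0,0],"twist":0}]'
python3 -c "
from h import *
to(.4271,.3022,.2,171.5)"
```

```text
time: 42.97
position: [0.5872, 0.0007, 0.0521]
tool_rot: [0.074, 0.997, -0.0, -0.0]
ft_force: [0.5, 0.5, 0.9]
grip_width: 0.0439
grip_force: 15.0
t 42.97 pos [0.5872 0.0007 0.0521] yaw 171.48 | before twist cm [ 20.3   27.44 -14.79] | twist -0.02 | after twist cm [ 20.29  27.45 -14.79] q6 -1.61
```

```bash
python3 -m pendant '[{"jaw":0,"linear":[0,0,-1.5],"twist":0},{"jaw":0,"linear":[0,0,-3],"twist":0},{"jaw":0,"linear":[0,0,-4],"twist":0},{"jaw":0,"linear":[0,0,-4],"twist":0},{"jaw":0,"linear":[0,0,-2.2],"twist":0},{"jaw":0,"linear":[0,0,0],"twist":0}]'
python3 -m pendant '[{"jaw":0,"linear":[1.1,1.5,0],"twist":0},{"jaw":0,"linear":[2,2.7,0],"twist":0},{"jaw":0,"linear":[2,2.7,0],"twist":0},{"jaw":0,"linear":[2,2.7,0],"twist":0},{"jaw":0,"linear":[2,2.7,0],"twist":0},{"jaw":0,"linear":[2,2.7,0],"twist":0},{"jaw":0,"linear":[2,2.7,0],"twist":0},{"jaw":0,"linear":[2,2.7,0],"twist":0},{"jaw":0,"linear":[2,2.7,0],"twist":0},{"jaw":0,"linear":[2,2.7,0],"twist":0},{"jaw":0,"linear":[1.3,1.65,0],"twist":0},{"jaw":0,"linear":[0,0,0],"twist":0}]'
python3 -m pendant '[{"jaw":0,"linear":[0,0,0],"twist":0},{"jaw":0,"linear":[0,0,0],"twist":0},{"jaw":0,"linear":[0,0,0],"twist":0}]'
python3 -c "
from h import *
to(.4266,.3022,.0541,171.5)"
```

```text
time: 43.47
position: [0.5906, 0.0004, 0.2048]
tool_rot: [0.074, 0.997, -0.001, 0.006]
ft_force: [1.1, 0.5, -1.5]
grip_width: 0.0437
grip_force: 15.0
time: 44.47
position: [0.4222, 0.3051, 0.1975]
tool_rot: [0.072, 0.997, -0.0, -0.002]
ft_force: [-0.0, -0.6, -2.9]
grip_width: 0.0435
grip_force: 15.0
time: 44.72
position: [0.4264, 0.3016, 0.1985]
tool_rot: [0.075, 0.997, -0.0, -0.0]
ft_force: [-0.1, 0.2, -1.7]
grip_width: 0.0437
grip_force: 15.0
t 44.72 pos [0.4264 0.3016 0.1985] yaw 171.41 | before twist cm [-1.000e-02  6.000e-02  1.444e+01] | twist -0.09 | after twist cm [-1.000e-02  6.000e-02  1.444e+01] q6 -1.02
```

```bash
python3 -m pendant '[{"jaw":0,"linear":[0,0,1.5],"twist":0},{"jaw":0,"linear":[0,0,3],"twist":0},{"jaw":0,"linear":[0,0,3],"twist":0},{"jaw":0,"linear":[0,0,3],"twist":0},{"jaw":0,"linear":[0,0,2],"twist":0},{"jaw":0,"linear":[0,0,1.2],"twist":0},{"jaw":0,"linear":[0,0,0.3],"twist":0},{"jaw":0,"linear":[0,0,0],"twist":0},{"jaw":0,"linear":[0,0,0],"twist":0},{"jaw":0,"linear":[0,0,0],"twist":0},{"jaw":0,"linear":[0,0,0],"twist":0},{"jaw":0,"linear":[0,0,0],"twist":0}]'
python3 -c "
from h import *
to(.4266,.3022,.0541,171.5)"
```

```text
time: 45.72
position: [0.4267, 0.3027, 0.0601]
tool_rot: [0.074, 0.997, 0.0, 0.001]
ft_force: [-0.2, -1.2, -1.6]
grip_width: 0.0437
grip_force: 15.0
t 45.72 pos [0.4267 0.3027 0.0601] yaw 171.47 | before twist cm [ 0.01 -0.05  0.6 ] | twist -0.03 | after twist cm [ 0.01 -0.05  0.6 ] q6 -1.02
```

```bash
python3 -m pendant '[{"jaw":0,"linear":[0,-0.05,0.2],"twist":0},{"jaw":0,"linear":[0,0,0.2],"twist":0},{"jaw":0,"linear":[0,0,0.1],"twist":0},{"jaw":0,"linear":[0,0,0],"twist":0},{"jaw":0,"linear":[0,0,0],"twist":0},{"jaw":0,"linear":[0,0,0],"twist":0}]'
python3 -m pendant '[{"jaw":0,"linear":[0,0,0.07],"twist":0},{"jaw":0,"linear":[0,0,0],"twist":0},{"jaw":0,"linear":[0,0,0],"twist":0}]'
python3 -m pendant '[{"jaw":0,"linear":[0,0,0.07],"twist":0},{"jaw":0,"linear":[0,0,0],"twist":0},{"jaw":0,"linear":[0,0,0],"twist":0}]'
```

```text
time: 46.22
position: [0.426, 0.302, 0.0541]
tool_rot: [0.074, 0.997, -0.0, -0.0]
ft_force: [0.5, 0.0, -1.4]
grip_width: 0.0437
grip_force: 15.0
time: 46.47
position: [0.426, 0.302, 0.0541]
tool_rot: [0.074, 0.997, 0.0, 0.0]
ft_force: [-2.1, -1.2, 6.6]
grip_width: 0.0438
grip_force: 15.0
time: 46.72
position: [0.426, 0.302, 0.054]
tool_rot: [0.074, 0.997, 0.0, 0.0]
ft_force: [-2.5, -1.0, 10.2]
grip_width: 0.0439
grip_force: 15.0
```

```bash
python3 -m pendant '[{"jaw":1,"linear":[0,0,-0.1],"twist":0},{"jaw":1,"linear":[0,0,0],"twist":0},{"jaw":1,"linear":[0,0,0],"twist":0},{"jaw":1,"linear":[0,0,0],"twist":0},{"jaw":1,"linear":[0,0,-1.5],"twist":0},{"jaw":1,"linear":[0,0,-3],"twist":0},{"jaw":1,"linear":[0,0,-4],"twist":0},{"jaw":1,"linear":[0,0,-4],"twist":0},{"jaw":1,"linear":[0,0,-2],"twist":5},{"jaw":1,"linear":[0,0,0],"twist":7.1}]'
python3 -m pendant '[{"jaw":1,"linear":[0,0,0],"twist":7.1},{"jaw":1,"linear":[0,0,0],"twist":7.1},{"jaw":1,"linear":[0,0,0],"twist":7.1},{"jaw":1,"linear":[0,0,0],"twist":7.1},{"jaw":1,"linear":[0,0,0],"twist":7.1},{"jaw":1,"linear":[0,0,0],"twist":7.1},{"jaw":1,"linear":[0,0,0],"twist":7.1},{"jaw":1,"linear":[0,0,0],"twist":7.1},{"jaw":1,"linear":[0,0,0],"twist":7.1},{"jaw":1,"linear":[0,0,0],"twist":7.1},{"jaw":1,"linear":[0,0,0],"twist":7.1}]'
python3 -m pendant '[{"jaw":1,"linear":[-1.6,0.7,0],"twist":0},{"jaw":1,"linear":[-3,1.37,0],"twist":0},{"jaw":1,"linear":[-3,1.37,0],"twist":0},{"jaw":1,"linear":[-3,1.37,0],"twist":0},{"jaw":1,"linear":[-3,1.37,0],"twist":0},{"jaw":1,"linear":[-3,1.37,0],"twist":0},{"jaw":1,"linear":[-3,1.37,0],"twist":0},{"jaw":1,"linear":[-3,1.37,0],"twist":0},{"jaw":1,"linear":[-3,1.37,0],"twist":0},{"jaw":1,"linear":[-3,1.37,0],"twist":0},{"jaw":1,"linear":[0,0,0],"twist":0},{"jaw":1,"linear":[0,0,0],"twist":0}]'
python3 -m pendant '[{"jaw":1,"linear":[0,0,0],"twist":0},{"jaw":1,"linear":[0,0,0],"twist":0}]'
python3 -c "
from h import *
to(.5122,-.0008,.0521,81.4)"
```

```text
time: 47.55
position: [0.429, 0.3034, 0.2037]
tool_rot: [0.181, 0.983, 0.003, 0.004]
ft_force: [0.4, 1.0, 0.6]
grip_width: 0.0865
grip_force: 0.0
time: 48.47
position: [0.4259, 0.3019, 0.1983]
tool_rot: [0.761, 0.649, -0.0, -0.0]
ft_force: [0.3, 0.3, 0.9]
grip_width: 0.0871
grip_force: 0.0
time: 49.47
position: [0.5119, -0.002, 0.1984]
tool_rot: [0.76, 0.65, -0.0, -0.0]
ft_force: [-1.1, 0.3, 0.8]
grip_width: 0.0875
grip_force: 0.0
time: 49.63
position: [0.5106, 0.0007, 0.1984]
tool_rot: [0.758, 0.652, -0.0, -0.001]
ft_force: [-0.8, 0.8, 0.2]
grip_width: 0.0871
grip_force: 0.0
t 49.63 pos [0.5106 0.0007 0.1984] yaw 81.34 | before twist cm [-0.13  0.18 14.63] | twist -0.06 | after twist cm [-0.13  0.18 14.63] q6 -0.07
```

```bash
python3 -m pendant '[{"jaw":1,"linear":[-0.08,0.08,1.5],"twist":0},{"jaw":1,"linear":[0,0,3],"twist":0},{"jaw":1,"linear":[0,0,3.5],"twist":0},{"jaw":1,"linear":[0,0,3],"twist":0},{"jaw":1,"linear":[0,0,2],"twist":0},{"jaw":1,"linear":[0,0,1.4],"twist":0},{"jaw":1,"linear":[0,0,0],"twist":0},{"jaw":1,"linear":[0,0,0],"twist":0},{"jaw":1,"linear":[0,0,0],"twist":0},{"jaw":1,"linear":[0,0,0],"twist":0},{"jaw":1,"linear":[0,0,0],"twist":0}]'
python3 -c "
from h import *
to(.5122,-.0008,.0521,81.4)"
```

```text
time: 50.55
position: [0.5129, -0.0012, 0.056]
tool_rot: [0.759, 0.652, 0.001, 0.001]
ft_force: [0.6, -0.2, 0.6]
grip_width: 0.0871
grip_force: 0.0
t 50.55 pos [ 0.5129 -0.0012  0.056 ] yaw 81.31 | before twist cm [ 0.03 -0.08  0.39] | twist -0.09 | after twist cm [ 0.03 -0.08  0.39] q6 -0.07
```

```bash
python3 -m pendant '[{"jaw":1,"linear":[0.03,-0.06,0.3],"twist":0},{"jaw":0,"linear":[0,0,0],"twist":0},{"jaw":0,"linear":[0,0,0],"twist":0},{"jaw":0,"linear":[0,0,0],"twist":0},{"jaw":0,"linear":[0,0,0],"twist":0},{"jaw":0,"linear":[0,0,0],"twist":0},{"jaw":0,"linear":[0,0,0],"twist":0},{"jaw":0,"linear":[0,0,0],"twist":0},{"jaw":0,"linear":[0,0,0],"twist":0},{"jaw":0,"linear":[0,0,0],"twist":0},{"jaw":0,"linear":[0,0,0],"twist":0}]'
python3 -c "
from h import *
to(.465,.2353,.2,81.5)"
```

```text
time: 51.47
position: [0.5118, -0.001, 0.0517]
tool_rot: [0.759, 0.651, 0.0, 0.0]
ft_force: [0.8, 0.4, -0.5]
grip_width: 0.0437
grip_force: 15.0
t 51.47 pos [ 0.5118 -0.001   0.0517] yaw 81.28 | before twist cm [ 22.65  -8.21 -14.83] | twist -0.22 | after twist cm [ 22.68  -8.12 -14.83] q6 -0.07
```

```bash
python3 -m pendant '[{"jaw":0,"linear":[0,0,-1.5],"twist":0},{"jaw":0,"linear":[0,0,-3],"twist":0},{"jaw":0,"linear":[0,0,-4],"twist":0},{"jaw":0,"linear":[0,0,-4],"twist":0},{"jaw":0,"linear":[0,0,-2.2],"twist":0},{"jaw":0,"linear":[0,0,0],"twist":0}]'
python3 -m pendant '[{"jaw":0,"linear":[1.6,-0.6,0],"twist":0},{"jaw":0,"linear":[2.8,-1,0],"twist":0},{"jaw":0,"linear":[2.8,-1,0],"twist":0},{"jaw":0,"linear":[2.8,-1,0],"twist":0},{"jaw":0,"linear":[2.8,-1,0],"twist":0},{"jaw":0,"linear":[2.8,-1,0],"twist":0},{"jaw":0,"linear":[2.8,-1,0],"twist":0},{"jaw":0,"linear":[2.8,-1,0],"twist":0},{"jaw":0,"linear":[1.4,-0.6,0],"twist":0},{"jaw":0,"linear":[0,0,0],"twist":0},{"jaw":0,"linear":[0,0,0],"twist":0},{"jaw":0,"linear":[0,0,0],"twist":0}]'
python3 -m pendant '[{"jaw":0,"linear":[0,0,0],"twist":0}]'
python3 -c "
from h import *
to(.4645,.2353,.0537,81.4)"
```

```text
time: 51.97
position: [0.5146, -0.0014, 0.2036]
tool_rot: [0.759, 0.651, 0.003, 0.004]
ft_force: [0.4, -0.4, -1.7]
grip_width: 0.0437
grip_force: 15.0
time: 52.97
position: [0.4643, 0.2341, 0.1977]
tool_rot: [0.759, 0.651, -0.001, -0.0]
ft_force: [0.7, -0.3, -2.4]
grip_width: 0.0437
grip_force: 15.0
time: 53.05
position: [0.4648, 0.2337, 0.1982]
tool_rot: [0.759, 0.651, -0.001, -0.0]
ft_force: [-0.7, -0.5, -0.6]
grip_width: 0.0437
grip_force: 15.0
t 53.05 pos [0.4648 0.2337 0.1982] yaw 81.21 | before twist cm [ 0.15 -0.05 14.45] | twist -0.19 | after twist cm [ 0.15 -0.05 14.45] q6 0.4
```

```bash
python3 -m pendant '[{"jaw":0,"linear":[0.08,-0.05,1.5],"twist":0},{"jaw":0,"linear":[0,0,3],"twist":0},{"jaw":0,"linear":[0,0,3],"twist":0},{"jaw":0,"linear":[0,0,3],"twist":0},{"jaw":0,"linear":[0,0,2],"twist":0},{"jaw":0,"linear":[0,0,1.2],"twist":0},{"jaw":0,"linear":[0,0,0.3],"twist":0},{"jaw":0,"linear":[0,0,0],"twist":0},{"jaw":0,"linear":[0,0,0],"twist":0},{"jaw":0,"linear":[0,0,0],"twist":0},{"jaw":0,"linear":[0,0,0],"twist":0},{"jaw":0,"linear":[0,0,0],"twist":0}]'
python3 -c "
from h import *
to(.4645,.2353,.0537,81.4)"
```

```text
time: 54.05
position: [0.4651, 0.2359, 0.0598]
tool_rot: [0.759, 0.651, 0.001, 0.0]
ft_force: [-0.2, -0.8, -1.0]
grip_width: 0.0439
grip_force: 15.0
t 54.05 pos [0.4651 0.2359 0.0598] yaw 81.28 | before twist cm [-0.06 -0.05  0.61] | twist -0.12 | after twist cm [-0.06 -0.05  0.61] q6 0.41
```

```bash
python3 -m pendant '[{"jaw":0,"linear":[-0.06,-0.05,0.2],"twist":0},{"jaw":0,"linear":[0,0,0.2],"twist":0},{"jaw":0,"linear":[0,0,0.1],"twist":0},{"jaw":0,"linear":[0,0,0],"twist":0},{"jaw":0,"linear":[0,0,0],"twist":0},{"jaw":0,"linear":[0,0,0],"twist":0}]'
python3 -m pendant '[{"jaw":0,"linear":[0,0,0.07],"twist":0},{"jaw":0,"linear":[0,0,0],"twist":0},{"jaw":0,"linear":[0,0,0],"twist":0}]'
python3 -m pendant '[{"jaw":0,"linear":[0,0,0.06],"twist":0},{"jaw":0,"linear":[0,0,0],"twist":0},{"jaw":0,"linear":[0,0,0],"twist":0}]'
```

```text
time: 54.55
position: [0.4638, 0.2352, 0.0537]
tool_rot: [0.759, 0.651, -0.0, -0.0]
ft_force: [-0.5, 0.4, -0.4]
grip_width: 0.0434
grip_force: 15.0
time: 54.8
position: [0.4638, 0.2352, 0.0537]
tool_rot: [0.759, 0.651, -0.0, -0.0]
ft_force: [-1.6, -1.2, 5.3]
grip_width: 0.0434
grip_force: 15.0
time: 55.05
position: [0.4638, 0.2352, 0.0537]
tool_rot: [0.759, 0.651, 0.0, 0.0]
ft_force: [-2.1, -1.1, 10.6]
grip_width: 0.0438
grip_force: 15.0
```

```bash
python3 -m pendant '[{"jaw":1,"linear":[0,0,-0.1],"twist":-0.2},{"jaw":1,"linear":[0,0,0],"twist":0},{"jaw":1,"linear":[0,0,0],"twist":0},{"jaw":1,"linear":[0,0,0],"twist":0},{"jaw":1,"linear":[0,0,-1.5],"twist":0},{"jaw":1,"linear":[0,0,-3],"twist":0},{"jaw":1,"linear":[0,0,-4],"twist":0},{"jaw":1,"linear":[0,0,-4],"twist":0},{"jaw":1,"linear":[0,0,-2],"twist":0},{"jaw":1,"linear":[0,0,0],"twist":0}]'
python3 -m pendant '[{"jaw":1,"linear":[-1.2,1.4,0],"twist":0},{"jaw":1,"linear":[-2.2,2.5,0],"twist":0},{"jaw":1,"linear":[-2.2,2.5,0],"twist":0},{"jaw":1,"linear":[-2.2,2.5,0],"twist":0},{"jaw":1,"linear":[-2.2,2.5,0],"twist":0},{"jaw":1,"linear":[-2.2,2.5,0],"twist":0},{"jaw":1,"linear":[-2.2,2.5,0],"twist":0},{"jaw":1,"linear":[-2.2,2.5,0],"twist":0},{"jaw":1,"linear":[-2.2,2.5,0],"twist":0},{"jaw":1,"linear":[-1.3,1.7,0],"twist":0},{"jaw":1,"linear":[0,0,0],"twist":0},{"jaw":1,"linear":[0,0,0],"twist":0}]'
python3 -m pendant '[{"jaw":1,"linear":[0,0,0],"twist":0},{"jaw":1,"linear":[0,0,0],"twist":0}]'
python3 -c "
from h import *
to(.6619,.0014,.0496,81.57)"
```

```text
time: 55.88
position: [0.4671, 0.2362, 0.2032]
tool_rot: [0.758, 0.653, 0.005, 0.002]
ft_force: [0.1, -0.2, 0.8]
grip_width: 0.0865
grip_force: 0.0
time: 56.88
position: [0.6622, 0.0011, 0.1964]
tool_rot: [0.758, 0.652, -0.001, -0.001]
ft_force: [-0.5, 0.1, 0.5]
grip_width: 0.087
grip_force: 0.0
time: 57.05
position: [0.6611, 0.0034, 0.1975]
tool_rot: [0.757, 0.653, -0.001, -0.001]
ft_force: [0.5, 0.1, 0.4]
grip_width: 0.0873
grip_force: 0.0
t 57.05 pos [0.6611 0.0034 0.1975] yaw 81.54 | before twist cm [-0.19  0.11 14.79] | twist -0.03 | after twist cm [-0.19  0.11 14.79] q6 -0.02
```

```bash
python3 -m pendant '[{"jaw":1,"linear":[-0.1,0.05,1.5],"twist":0},{"jaw":1,"linear":[0,0,3],"twist":0},{"jaw":1,"linear":[0,0,3.5],"twist":0},{"jaw":1,"linear":[0,0,3],"twist":0},{"jaw":1,"linear":[0,0,2],"twist":0},{"jaw":1,"linear":[0,0,1.5],"twist":0},{"jaw":1,"linear":[0,0,0],"twist":0},{"jaw":1,"linear":[0,0,0],"twist":0},{"jaw":1,"linear":[0,0,0],"twist":0},{"jaw":1,"linear":[0,0,0],"twist":0},{"jaw":1,"linear":[0,0,0],"twist":0}]'
python3 -c "
from h import *
to(.6619,.0014,.0496,81.57)"
```

```text
time: 57.97
position: [0.6639, 0.0012, 0.0552]
tool_rot: [0.758, 0.653, 0.001, 0.001]
ft_force: [-0.5, 0.4, 0.6]
grip_width: 0.087
grip_force: 0.0
t 57.97 pos [0.6639 0.0012 0.0552] yaw 81.5 | before twist cm [-0.01 -0.2   0.56] | twist -0.07 | after twist cm [-0.01 -0.2   0.56] q6 -0.02
```

```bash
python3 -m pendant '[{"jaw":1,"linear":[0,-0.13,0.4],"twist":0},{"jaw":0,"linear":[0,0,0],"twist":0},{"jaw":0,"linear":[0,0,0],"twist":0},{"jaw":0,"linear":[0,0,0],"twist":0},{"jaw":0,"linear":[0,0,0],"twist":0},{"jaw":0,"linear":[0,0,0],"twist":0},{"jaw":0,"linear":[0,0,0],"twist":0},{"jaw":0,"linear":[0,0,0],"twist":0},{"jaw":0,"linear":[0,0,0],"twist":0},{"jaw":0,"linear":[0,0,0],"twist":0},{"jaw":0,"linear":[0,0,0],"twist":0}]'
python3 -c "
from h import *
to(.4811,.3537,.2,81.57)"
```

```text
time: 58.88
position: [0.6618, 0.0013, 0.0494]
tool_rot: [0.758, 0.653, 0.0, 0.0]
ft_force: [0.2, 0.9, -0.2]
grip_width: 0.0439
grip_force: 15.0
t 58.88 pos [0.6618 0.0013 0.0494] yaw 81.48 | before twist cm [ 32.18 -23.09 -15.06] | twist -0.09 | after twist cm [ 32.21 -23.04 -15.06] q6 -0.02
```

Board contact is expected at a TCP height of 0.0514.

```bash
python3 -m pendant '[{"jaw":0,"linear":[0,0,-1.5],"twist":0},{"jaw":0,"linear":[0,0,-3],"twist":0},{"jaw":0,"linear":[0,0,-4],"twist":0},{"jaw":0,"linear":[0,0,-4],"twist":0},{"jaw":0,"linear":[0,0,-2.4],"twist":0},{"jaw":0,"linear":[0,0,0],"twist":0}]'
python3 -m pendant '[{"jaw":0,"linear":[1.6,-1.15,0],"twist":0},{"jaw":0,"linear":[2.9,-2.08,0],"twist":0},{"jaw":0,"linear":[2.9,-2.08,0],"twist":0},{"jaw":0,"linear":[2.9,-2.08,0],"twist":0},{"jaw":0,"linear":[2.9,-2.08,0],"twist":0},{"jaw":0,"linear":[2.9,-2.08,0],"twist":0},{"jaw":0,"linear":[2.9,-2.08,0],"twist":0},{"jaw":0,"linear":[2.9,-2.08,0],"twist":0},{"jaw":0,"linear":[2.9,-2.08,0],"twist":0},{"jaw":0,"linear":[2.9,-2.08,0],"twist":0},{"jaw":0,"linear":[2.9,-2.08,0],"twist":0},{"jaw":0,"linear":[1.58,-1.14,0],"twist":0}]'
python3 -m pendant '[{"jaw":0,"linear":[0,0,0],"twist":0},{"jaw":0,"linear":[0,0,0],"twist":0},{"jaw":0,"linear":[0,0,0],"twist":0},{"jaw":0,"linear":[0,0,0],"twist":0}]'
python3 -c "
from h import *
to(.4811,.3537,.0514,81.57)"
```

```text
time: 59.38
position: [0.6654, 0.0009, 0.2054]
tool_rot: [0.758, 0.653, 0.004, 0.005]
ft_force: [0.8, -0.1, -1.1]
grip_width: 0.0438
grip_force: 15.0
time: 60.38
position: [0.4764, 0.3565, 0.1962]
tool_rot: [0.757, 0.654, -0.002, -0.002]
ft_force: [0.4, 0.2, -1.5]
grip_width: 0.0441
grip_force: 15.0
time: 60.72
position: [0.4809, 0.3526, 0.1976]
tool_rot: [0.758, 0.652, -0.001, -0.0]
ft_force: [1.1, -0.3, -0.6]
grip_width: 0.0438
grip_force: 15.0
t 60.72 pos [0.4809 0.3526 0.1976] yaw 81.41 | before twist cm [ 0.11  0.   14.62] | twist -0.16 | after twist cm [ 0.11  0.   14.62] q6 0.6
```

```bash
python3 -m pendant '[{"jaw":0,"linear":[0.08,0,1.5],"twist":0},{"jaw":0,"linear":[0,0,3],"twist":0},{"jaw":0,"linear":[0,0,3],"twist":0},{"jaw":0,"linear":[0,0,3],"twist":0},{"jaw":0,"linear":[0,0,2],"twist":0},{"jaw":0,"linear":[0,0,1.4],"twist":0},{"jaw":0,"linear":[0,0,0.3],"twist":0},{"jaw":0,"linear":[0,0,0],"twist":0},{"jaw":0,"linear":[0,0,0],"twist":0},{"jaw":0,"linear":[0,0,0],"twist":0},{"jaw":0,"linear":[0,0,0],"twist":0},{"jaw":0,"linear":[0,0,0],"twist":0}]'
python3 -c "
from h import *
to(.4811,.3537,.0514,81.57)"
```

```text
time: 61.72
position: [0.4817, 0.3549, 0.0577]
tool_rot: [0.758, 0.653, 0.001, 0.0]
ft_force: [-0.5, -0.2, -1.9]
grip_width: 0.0437
grip_force: 15.0
t 61.72 pos [0.4817 0.3549 0.0577] yaw 81.48 | before twist cm [-0.13 -0.05  0.63] | twist -0.09 | after twist cm [-0.13 -0.05  0.63] q6 0.6
```

```bash
python3 -m pendant '[{"jaw":0,"linear":[-0.08,0,0.2],"twist":0},{"jaw":0,"linear":[0,0,0.2],"twist":0},{"jaw":0,"linear":[0,0,0.1],"twist":0},{"jaw":0,"linear":[0,0,0],"twist":0},{"jaw":0,"linear":[0,0,0],"twist":0},{"jaw":0,"linear":[0,0,0],"twist":0}]'
python3 -m pendant '[{"jaw":0,"linear":[0,0,0.07],"twist":0},{"jaw":0,"linear":[0,0,0],"twist":0},{"jaw":0,"linear":[0,0,0],"twist":0}]'
python3 -m pendant '[{"jaw":0,"linear":[0,0,0.06],"twist":0},{"jaw":0,"linear":[0,0,0],"twist":0},{"jaw":0,"linear":[0,0,0],"twist":0}]'
```

```text
time: 62.22
position: [0.4808, 0.3538, 0.0514]
tool_rot: [0.758, 0.653, -0.0, -0.0]
ft_force: [0.1, -0.6, -0.2]
grip_width: 0.0439
grip_force: 15.0
time: 62.47
position: [0.4808, 0.3538, 0.0514]
tool_rot: [0.758, 0.653, -0.0, -0.0]
ft_force: [-1.5, 0.1, 5.6]
grip_width: 0.0439
grip_force: 15.0
time: 62.72
position: [0.4808, 0.3538, 0.0513]
tool_rot: [0.758, 0.653, 0.0, 0.0]
ft_force: [-2.7, -1.1, 9.1]
grip_width: 0.0437
grip_force: 15.0
```

Now I'll release, lift clear and back the arm away towards −y so the cameras can see everything.

```bash
python3 -m pendant '[{"jaw":1,"linear":[0,0,-0.1],"twist":0},{"jaw":1,"linear":[0,0,0],"twist":0},{"jaw":1,"linear":[0,0,0],"twist":0},{"jaw":1,"linear":[0,0,0],"twist":0},{"jaw":1,"linear":[0,0,-1.5],"twist":0},{"jaw":1,"linear":[0,0,-3],"twist":0},{"jaw":1,"linear":[0,0,-4],"twist":0},{"jaw":1,"linear":[0,0,-4],"twist":0},{"jaw":1,"linear":[0,0,-4],"twist":0},{"jaw":1,"linear":[0,0,-3],"twist":0}]'
python3 -m pendant '[{"jaw":1,"linear":[-2,0,0],"twist":0},{"jaw":1,"linear":[-3.5,0,0],"twist":0},{"jaw":1,"linear":[-3.5,0,0],"twist":0},{"jaw":1,"linear":[-3.5,0,0],"twist":0},{"jaw":1,"linear":[-3.5,0,0],"twist":0},{"jaw":1,"linear":[-3.5,0,0],"twist":0},{"jaw":1,"linear":[-3.5,0,0],"twist":0},{"jaw":1,"linear":[-3.5,0,0],"twist":0},{"jaw":1,"linear":[-2,0,0],"twist":0},{"jaw":1,"linear":[0,0,0],"twist":0},{"jaw":1,"linear":[0,0,0],"twist":0},{"jaw":1,"linear":[0,0,0],"twist":0}]'
python3 - <<'E'
from h import *
import pickle
for n in("top","scene"):
    c=snap(n); cv2.imwrite(f"pics/{n}9.png",c["color"]); W,C=cloud(c); W0,C0=cloud(pickle.load(open(n+"0.pkl","rb")))
    for k,(x,y) in dict(red=(.481,.353),green=(.427,.301),yellow=(.464,.235)).items():
        for w in(W0,W):
            q=box(w,x-.033,x+.033,y-.033,y+.033,.074,.09); print(n,k,len(q),q.mean(0).round(4) if len(q) else'')
E
```

```text
time: 63.55
position: [0.4817, 0.3542, 0.2494]
tool_rot: [0.758, 0.653, 0.002, 0.0]
ft_force: [0.1, 0.2, -0.9]
grip_width: 0.0864
grip_force: 0.0
time: 64.55
position: [0.439, 0.0724, 0.2461]
tool_rot: [0.758, 0.653, 0.0, -0.0]
ft_force: [-0.7, 0.2, 0.1]
grip_width: 0.0872
grip_force: 0.0
top red 156 [0.4812 0.352  0.0814]
top red 162 [0.4797 0.3524 0.0808]
top green 162 [0.4269 0.3    0.0811]
top green 164 [0.4262 0.2997 0.081 ]
top yellow 160 [0.4635 0.2335 0.08  ]
top yellow 14 [0.4667 0.2517 0.0809]
scene red 172 [0.4852 0.354  0.0821]
scene red 169 [0.4834 0.3545 0.0823]
scene green 158 [0.4307 0.302  0.0822]
scene green 156 [0.43   0.3016 0.0821]
scene yellow 165 [0.4675 0.236  0.0822]
scene yellow 169 [0.4661 0.2363 0.0818]
```

View pics/scene9.png

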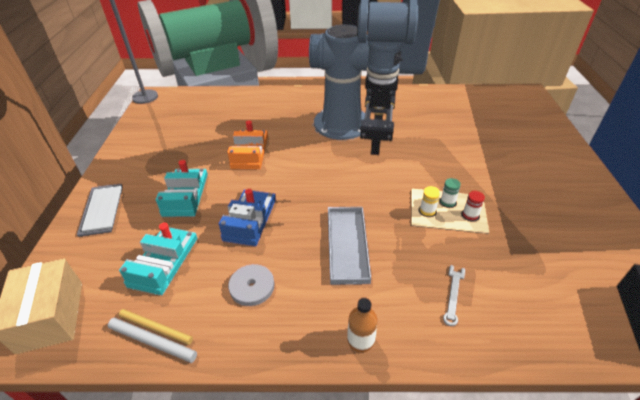

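The final view shows all three tins upright on their marks at (430,200), (452,193) and (473,206), each within 2 mm of where it started. The tray is empty, the block is clamped in the blue vise at (248,215), and the wheel and wrench are untouched. I'm handing in.

```bash
python3 -c "
from rig import robot
print(robot.hand_in())"
```

```text
the job is handed in; nothing more can be done
None
```

The job is handed in: the block is clamped midway along the blue vise's jaws against the fixed jaw, and all three tins stand upright within 2 mm of their starting spots. The wheel and wrench were left alone and everything is released, at about 65 s of the 144 s allowed.

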